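# Shake-check the gas check valves, quarantine the ones that rattle

### The arm

A 6-joint arm with a two-finger parallel gripper is mounted at the origin on the work surface. World frame = base frame: x ahead of the robot, y to its left, z up, the work surface at z = 0. Lengths are in m, angles in rad, forces in N, time in s.
With the tool pointing down it reaches from about 0.35 to 0.975 m from the base axis. Payload 4.9 kg.
Tool frame: the origin (TCP) lies at the very end of the fingers, on their centre line; the grasp point (between the pads) lies behind it (manip.grip_depth is the z of the grasp point in the tool frame, in m); z points along the fingers, y is the direction in which the jaws open and shut (so a half turn about z gives the same grasp; the last joint's range is limited). The gripper opens to 85 mm and grips with 20 to 120 N. Pads are 22 mm wide; open, the fingers measure 114 mm over their backs; the gripper's body (76 mm by 85 mm) begins 54 mm behind the grasp point. The pads swing forward as they close: fully open they stand 13 mm farther back than shut.
Start: joints at [1.16, 0.053, 1.613, -0, 1.476, -0.119], TCP at [0.18, 0.599, 0.231] pointing down, gripper open.
Joint ranges: [-3.01, 3.01], [-1.01, 2.22], [0.06, 2.58], [-1.02, 4.17], [0.09, 2.62], [-3.14, 3.14]. Speed limits (rad/s): [2.57, 2.57, 3.14, 3.14, 3.14, 3.14].

### API

Orientations are given as a unit quaternion [w, x, y, z].
In Python, from plant import state, optics, manip, silhouettes, place_of gives the robot as it stands. The module is installed in compiled form; this text tells all that it offers.
- The arm moves only by the tool jog_arm, never from a script. Its argument "increments" is a list of rows, each an object with "slide": the shift along the tool's x, y, z in mm, a list of three; "rotation": the turn, a rotation vector about the tool's x, y, z in degrees, a list of three. A call has 1 to 20 rows; each row shifts and turns the commanded pose from where the row before left it, along the tool's axes as they then stand; what a row does not reach is not made up. A row lasts 1/12 s, in which the tool goes at most 41.7 mm and 7.16 degrees, less where a joint would pass 70% of its speed; a pose out of reach is approached as far as the arm can. A call with a gripper value outside its range is refused whole. "fingers" is the opening, from 0 (shut) to 1 (fully open), set as the call begins (left out, the last holds). The fingers move at their own pace and stop on an object; the grip force is fixed at half the most. Time passes only in rows, so rows that do not move let the fingers close. It gives the time, the measured TCP pose, the force and the opening at its end, in the units of the state.
- state(): the state, without advancing time (a new reading comes with each control period).
- optics.grab_frame(name): name is "scene" or "top" or "wrist"; returns a dict with "frame" (480x640x3 uint8, blue, green, red), "camera_matrix" (3x3 intrinsics, pixels), "R" (3x3) and "t" (3): a world point X has camera coordinates R X + t. Camera axes: x right, y down, z forward; pixel columns grow to the right and rows downward; lengths in m; the calibration is good to about 2 mm. A picture is of the moment at which its call begins. There is no depth.
- manip.job_done(): hands the job in, once; it reports no verdict.
Trained networks look in the newest picture that a camera, given by its name, has taken for a name from the list of things; names that differ only in an ending like _2 or _b are one class to them, and where a whole thing is asked for, a point or a joint stands for the part that bears it (a point fixed in the world has none). Each returns a list of dicts, best first, with "score" (0 to 1); they miss things now and then, are a little off and sometimes report something else, mostly with a low value. They report only what shows in the picture. A call takes as long as a camera call. They do not tell look-alikes from the thing itself.
- silhouettes(thing, camera): "mask" (480x640 bool, what is visible of it) and "bbox" ([left, top, right, bottom] in pixels, round what is visible of it).
- place_of(thing, camera): "uv" ([column, row] in pixels: a listed point, or the origin of a listed thing).
The state is a dict: "time": time; "joint_pos": joint angles; "joint_vel": joint speeds; "joint_efforts": joint torques, N m; "tool_pos": TCP position; "tool_rot": TCP orientation; "contact_force": force on the tool from outside, world axes, zero at the start; "ft_torque": the same for the moment, N m; "gripper_width": opening from 0.0 (shut) to 1.0 (fully open).
Only numpy, scipy, OpenCV 4.12 (cv2) and the standard library are available. Lean on these libraries where they do the work, as an engineer would, in place of code of your own. Each camera call takes 0.05 s, during which the arm holds its last target.

### The job

Slide open the lid of the quarantine box, then pick up each sealed check valve on the bench and rock or shake it gently along its length to feel whether a loose piece slides about inside. Put every valve with a loose piece into the quarantine box and lay every sound one flat in the cradle of its own length, then slide the lid fully shut. Leave the hammer, the jar and the brush alone.

Things in the scene. Friction and masses are not known exactly. Their poses are not given: they have to be found in the camera images.
- valve_a_center (a point): centre of the 70 mm check valve (shortest of four lengths; may be absent): sealed, 0.4 kg; square brass body 34 x 34 x 34 mm with 18 mm round stubs (29 mm across or less) at both ends; x runs along it; lies flat, centre 17 mm up. If faulty, a slug of 0.2 kg inside slides 20 mm each way along x when shaken or tilted over 10 degrees, and stays put when level; if sound, it is fixed at the centre.
- valve_b_center (a point): centre of the 86 mm check valve (second shortest of four lengths; may be absent): sealed, 0.4 kg; square brass body 34 x 34 x 50 mm with 18 mm round stubs (29 mm across or less) at both ends; x runs along it; lies flat, centre 17 mm up. If faulty, a slug of 0.2 kg inside slides 20 mm each way along x when shaken or tilted over 10 degrees, and stays put when level; if sound, it is fixed at the centre.
- valve_c_center (a point): centre of the 102 mm check valve (second longest of four lengths; may be absent): sealed, 0.4 kg; square brass body 34 x 34 x 66 mm with 18 mm round stubs (29 mm across or less) at both ends; x runs along it; lies flat, centre 17 mm up. If faulty, a slug of 0.2 kg inside slides 20 mm each way along x when shaken or tilted over 10 degrees, and stays put when level; if sound, it is fixed at the centre.
- valve_d_center (a point): centre of the 118 mm check valve (longest of four lengths; may be absent): sealed, 0.4 kg; square brass body 34 x 34 x 82 mm with 18 mm round stubs (29 mm across or less) at both ends; x runs along it; lies flat, centre 17 mm up. If faulty, a slug of 0.2 kg inside slides 20 mm each way along x when shaken or tilted over 10 degrees, and stays put when level; if sound, it is fixed at the centre.
- cradle_a_floor (a point): centre of the floor of the fixed wooden cradle for the 70 mm valve: recess 78 mm long (along its y) and 42 mm wide (along its x), floor 5 mm above the bench, rim 6 mm above the floor and 8 mm thick all round. The four cradles, one per valve length, stand in a 2 x 2 group in any order
- cradle_b_floor (a point): centre of the floor of the fixed wooden cradle for the 86 mm valve: recess 94 mm long (along its y) and 42 mm wide (along its x), floor 5 mm above the bench, rim 6 mm above the floor and 8 mm thick all round. The four cradles, one per valve length, stand in a 2 x 2 group in any order
- cradle_c_floor (a point): centre of the floor of the fixed wooden cradle for the 102 mm valve: recess 110 mm long (along its y) and 42 mm wide (along its x), floor 5 mm above the bench, rim 6 mm above the floor and 8 mm thick all round. The four cradles, one per valve length, stand in a 2 x 2 group in any order
- cradle_d_floor (a point): centre of the floor of the fixed wooden cradle for the 118 mm valve: recess 126 mm long (along its y) and 42 mm wide (along its x), floor 5 mm above the bench, rim 6 mm above the floor and 8 mm thick all round. The four cradles, one per valve length, stand in a 2 x 2 group in any order
- box_floor (a point): centre of the inner floor of the quarantine box, a fixed grey open-topped sheet metal box 160 mm (its x) by 190 mm (its y) outside, walls and floor 5 mm, rim 85 mm above the bench; z up. Two dark guide rails at y = +-98 mm (rail tops 93 mm above the bench) run on past the box to x = +235 mm
- lid (a joint): sliding aluminium lid of the box, 5 mm plate lying 86 mm above the bench: 0 m = closed, grows to 0.15 m as it slides along the box's +x (away from the robot); it slides with about 2 N and stays where it is left. Closed lid covers the whole box
- lid_knob (a point): middle of the lid's black knob: 22 mm square, 28 mm high (a 12 mm neck below it); 50 mm towards the box's -x side from the lid's centre, on its centre line, 115 mm above the bench; axes as the box's
- chipping_hammer_grip (a point): hammer lying at the far side of the bench, 260 mm long (bystander, leave alone); point on its handle
- tip_jar: closed jar 64 mm across and 80 mm high (bystander, leave alone); origin under its centre
- wire_brush_grip (a point): brush 200 mm long lying at the far left (bystander, leave alone); point on its handle
- box: the quarantine box itself, origin on the bench under its centre; same axes as box_floor
There are look-alikes about, which are no part of the job. What is shaped like the part that bears valve_c_center but green or pink is not meant. Leave any white look-alike of the part that bears valve_a_center alone.

How it is judged:
On the way:
1. the lid of the quarantine box is slid open (value of joint lid above 0.11 m), for 0.2 s.
At the end, for the whole second after the job is handed in: Sound valves lie flat in the cradle of their own length (centre within 9 mm each way, height within 5 mm, within 10 degrees, either way round); valves with a loose piece are inside the box; the lid is shut to within 6 mm; valves at rest. Absent valves do not count (((value of joint valve_a_latch below 0.0006 m and x of valve_a_center in the frame of cradle_a_floor between -0.009 and 0.009 m and y of valve_a_center in the frame of cradle_a_floor between -0.009 and 0.009 m and z of valve_a_center in the frame of cradle_a_floor between 0.012 and 0.021 m and angle between the x axis of valve_a_center and the y axis of cradle_a_floor, either way round below 0.17 rad) or (value of joint valve_a_latch above -0.0001 m and x of valve_a_center in the frame of box_floor between -0.075 and 0.075 m and y of valve_a_center in the frame of box_floor between -0.09 and 0.09 m and z of valve_a_center in the frame of box_floor between 0 and 0.078 m)) and ((value of joint valve_b_latch below 0.0006 m and x of valve_b_center in the frame of cradle_b_floor between -0.009 and 0.009 m and y of valve_b_center in the frame of cradle_b_floor between -0.009 and 0.009 m and z of valve_b_center in the frame of cradle_b_floor between 0.012 and 0.021 m and angle between the x axis of valve_b_center and the y axis of cradle_b_floor, either way round below 0.17 rad) or (value of joint valve_b_latch above -0.0001 m and x of valve_b_center in the frame of box_floor between -0.075 and 0.075 m and y of valve_b_center in the frame of box_floor between -0.09 and 0.09 m and z of valve_b_center in the frame of box_floor between 0 and 0.078 m)) and ((value of joint valve_c_latch below 0.0006 m and x of valve_c_center in the frame of cradle_c_floor between -0.009 and 0.009 m and y of valve_c_center in the frame of cradle_c_floor between -0.009 and 0.009 m and z of valve_c_center in the frame of cradle_c_floor between 0.012 and 0.021 m and angle between the x axis of valve_c_center and the y axis of cradle_c_floor, either way round below 0.17 rad) or (value of joint valve_c_latch above -0.0001 m and x of valve_c_center in the frame of box_floor between -0.075 and 0.075 m and y of valve_c_center in the frame of box_floor between -0.09 and 0.09 m and z of valve_c_center in the frame of box_floor between 0 and 0.078 m)) and ((value of joint valve_d_latch below 0.0006 m and x of valve_d_center in the frame of cradle_d_floor between -0.009 and 0.009 m and y of valve_d_center in the frame of cradle_d_floor between -0.009 and 0.009 m and z of valve_d_center in the frame of cradle_d_floor between 0.012 and 0.021 m and angle between the x axis of valve_d_center and the y axis of cradle_d_floor, either way round below 0.17 rad) or (value of joint valve_d_latch above -0.0001 m and x of valve_d_center in the frame of box_floor between -0.075 and 0.075 m and y of valve_d_center in the frame of box_floor between -0.09 and 0.09 m and z of valve_d_center in the frame of box_floor between 0 and 0.078 m)) and value of joint lid below 0.006 m and linear speed of each of valve_a, valve_b, valve_c, valve_d below 0.03 m/s); the robot touches nothing.
It fails at once if a bystander (hammer, jar, brush) is moved more than 40 mm (distance of any of chipping_hammer_grip, tip_jar, wire_brush_grip from where it was at the start of the episode above 0.04 m).
It fails at once if a valve is flung, dropped from high or shaken violently (faster than 1.6 m/s) (linear speed of any of valve_a, valve_b, valve_c, valve_d above 1.6 m/s).
Of valve_a, valve_b, valve_c, valve_d only 3 to 4 are there at a start; the rules pass over those that are not, and their reading is None.
At some moment in a run one of valve_a, valve_b, valve_c, valve_d may be knocked a few centimetres aside while the robot is not near it.
It also fails if it takes over 210 s, if anything falls off the work surface, if the arm or the gripper's body presses on something with over 40 N, if the wrist force passes 120 N, or if a joint passes its speed limit or range.

## Working session

There is one attempt and no reset: what is moved stays moved. The work goes in short steps, Python scripts to look and compute and a tool call to move; the robot and the scene stay as the last step left them, time stands still between calls to the robot, and variables do not carry over. Pictures are saved under pics/ and viewed, and the job is handed in when it is done.

Besides the shell and the picture viewer there is one more tool, called after "Emit:" as name([rows], argument=value, ...), one row to a line, values as JSON. jog_arm: Moves the arm, as the interface text tells. Its arguments: {"type":"object","properties":{"increments":{"type":"array","items":{"type":"object","properties":{"slide":{"type":"array","items":{"type":"number"}},"rotation":{"type":"array","items":{"type":"number"}}}}},"fingers":{"type":"number"}},"required":["increments"]}

```bash
mkdir -p pics; ls
cat > h.py <<'E'
import numpy as np, cv2
from plant import state, optics, manip, silhouettes, place_of
def grab(name,fn=None):
    f=optics.grab_frame(name)
    if fn: cv2.imwrite('pics/'+fn,f['frame'])
    return f
def ray(f,uv):
    K=np.array(f['camera_matrix']);R=np.array(f['R']);t=np.array(f['t'])
    d=R.T@np.linalg.inv(K)@np.array([uv[0],uv[1],1.]); return -R.T@t,d
def onz(f,uv,z):
    c,d=ray(f,uv); return c+d*(z-c[2])/d[2]
def proj(f,X):
    K=np.array(f['camera_matrix']);R=np.array(f['R']);t=np.array(f['t'])
    p=K@(R@np.array(X)+t); return p[:2]/p[2]
E
python3 - <<'E'
from h import *
np.set_printoptions(precision=4,suppress=True)
for n in('scene','top','wrist'):
    f=grab(n,n+'0.png'); print(n,-np.array(f['R']).T@f['t'],np.array(f['R']).tolist(),f['camera_matrix'])
print(state(),manip.grip_depth)
E
```

```text
pics
scene [0.9981 0.2249 0.8983] [[-0.3902491586561604, 0.9206696186130442, -0.008546784838200221], [0.7825745311945338, 0.3267949769310353, -0.5298888054849804], [-0.4850594780991444, -0.21347715665980657, -0.8480240599715492]] [[444.2983   0.     309.4539]
 [  0.     444.2983 234.8459]
 [  0.       0.       1.    ]]
top [0.4517 0.0382 1.0356] [[-0.016551390136232733, -0.9998629537746409, 0.00035377055990875667], [-0.9936792952434791, 0.01640973623613216, -0.1110503433631916], [0.1110293190512326, -0.002189572038414808, -0.9938147191933253]] [[446.0158   0.     325.4927]
 [  0.     446.0158 233.9641]
 [  0.       0.       1.    ]]
wrist [0.103  0.6219 0.3729] [[0.2879083365128656, 0.9576572129456745, -0.0012050973070716845], [0.9097903053938281, -0.27312441465823345, 0.31254544362221026], [0.2989822569615148, -0.09108082460497613, -0.9499020441137488]] [[422.9768   0.     323.3511]
 [  0.     422.9768 241.9765]
 [  0.       0.       1.    ]]
{'time': 0.15, 'joint_pos': array([ 1.16  ,  0.0532,  1.614 ,  0.    ,  1.476 , -0.119 ]), 'joint_vel': array([ 0.0003, -0.0027, -0.0045,  0.0019,  0.0019, -0.002 ]), 'joint_efforts': array([  0.0004, -39.4243, -37.0722,  -0.0001,   0.0046,  -0.    ]), 'tool_pos': array([0.1796, 0.5981, 0.2303]), 'tool_rot': array([-0.0002,  0.1454,  0.9894, -0.0008]), 'contact_force': array([ 0.3441, -0.8134, -0.072 ]), 'ft_torque': array([-0.0066,  0.031 ,  0.0108]), 'gripper_width': 1.0036917149075129} -0.0187
```

View pics/top0.png

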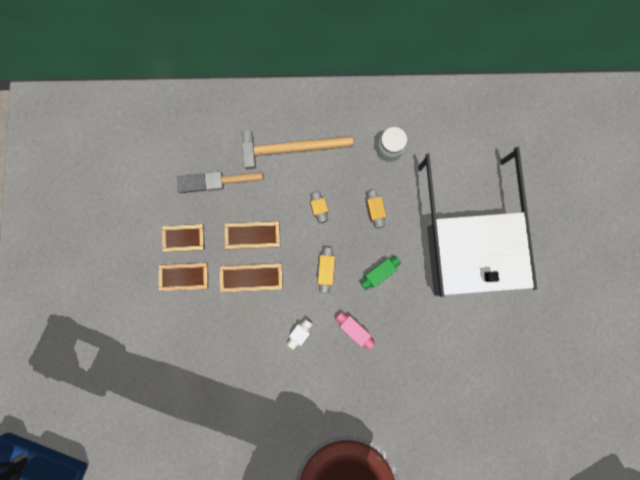

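View pics/scene0.png

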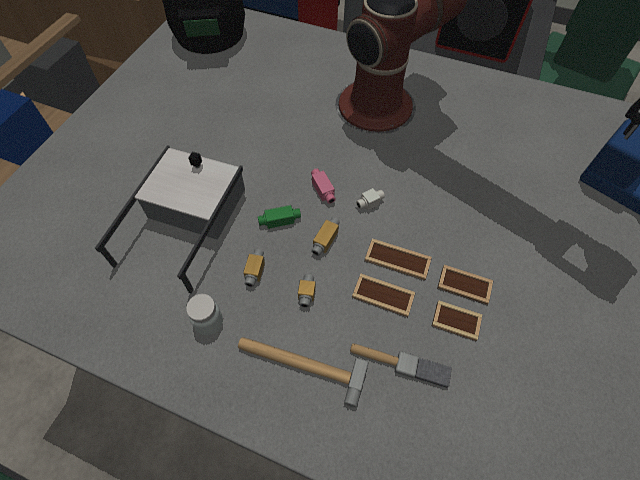

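Run:
```python
from h import *
np.set_printoptions(precision=3,suppress=True)
f=grab('top')
Z=dict(valve_a_center=.017,valve_b_center=.017,valve_c_center=.017,valve_d_center=.017,cradle_a_floor=.005,cradle_b_floor=.005,cradle_c_floor=.005,cradle_d_floor=.005,box_floor=.005,lid_knob=.115,tip_jar=0,chipping_hammer_grip=.015,wire_brush_grip=.015,box=0)
for cam in('top','scene'):
    f=grab(cam)
    for n,z in Z.items():
        try: r=place_of(n,cam)
        except Exception as e: print(n,e); continue
        print(cam,n,[(np.round(d['uv']),round(d['score'],2),onz(f,d['uv'],z)[:2]) for d in r])
```

```text
top valve_a_center [(array([299., 335.]), 0.96, array([0.339, 0.1  ]))]
top valve_b_center [(array([377., 207.]), 0.92, array([ 0.626, -0.084]))]
top valve_c_center [(array([329., 271.]), 0.93, array([0.481, 0.03 ])), (array([355., 334.]), 0.84, array([ 0.339, -0.027])), (array([180., 278.]), 0.71, array([0.471, 0.369])), (array([381., 270.]), 0.6, array([ 0.48 , -0.088]))]
top valve_d_center []
top cradle_a_floor [(array([185., 237.]), 0.76, array([0.565, 0.363]))]
top cradle_b_floor [(array([182., 278.]), 0.94, array([0.469, 0.367]))]
top cradle_c_floor [(array([255., 234.]), 0.73, array([0.57 , 0.199]))]
top cradle_d_floor [(array([248., 277.]), 0.75, array([0.47 , 0.216])), (array([379., 208.]), 0.61, array([ 0.626, -0.09 ])), (array([390., 150.]), 0.54, array([ 0.764, -0.12 ]))]
top box_floor []
top lid_knob [(array([491., 277.]), 0.81, array([ 0.46 , -0.303]))]
top tip_jar [(array([387., 150.]), 0.91, array([ 0.767, -0.115]))]
top chipping_hammer_grip [(array([279., 146.]), 0.72, array([0.775, 0.143])), (array([470., 258.]), 0.17, array([ 0.504, -0.294]))]
top wire_brush_grip [
[... 753 characters left out ...]
., 296.]), 0.92, array([0.573, 0.202])), (array([252., 268.]), 0.5, array([ 0.619, -0.086]))]
scene cradle_d_floor [(array([397., 255.]), 0.61, array([0.459, 0.208]))]
scene box_floor [(array([197., 157.]), 0.51, array([ 0.377, -0.372]))]
scene lid_knob [(array([196., 157.]), 0.67, array([ 0.454, -0.302]))]
scene tip_jar [(array([208., 317.]), 0.69, array([ 0.759, -0.12 ]))]
scene chipping_hammer_grip [(array([324., 368.]), 0.9, array([0.767, 0.149]))]
scene wire_brush_grip [(array([378., 356.]), 0.59, array([0.703, 0.24 ]))]
scene box [(array([196., 200.]), 0.91, array([ 0.499, -0.305])), (array([378., 358.]), 0.62, array([0.701, 0.243])), (array([398., 256.]), 0.38, array([0.458, 0.21 ]))]
```

The top view shows three brass valves: about (319,207), (377,208) and (327,270). The look-alikes are white (299,335), pink (355,331) and green (381,272). The cradles are on the left around (160–282, 224–291), and the box knob is at (491,277). I'll measure these more precisely.

Run:
```python
from h import *
np.set_printoptions(precision=4,suppress=True)
f=grab('top');im=f['frame']
# yellow body
hsv=cv2.cvtColor(im,cv2.COLOR_BGR2HSV)
y=cv2.inRange(hsv,(12,120,110),(32,255,255))
n,l,s,c=cv2.connectedComponentsWithStats(y)
for i in range(1,n):
    if s[i,4]<80: continue
    pts=np.argwhere(l==i)[:,::-1].astype(np.float32)
    W=np.array([onz(f,p,.034)[:2] for p in pts],np.float32)*1000
    print(s[i],cv2.minAreaRect(W), c[i])
crop=im[130:360,140:560]
cv2.imwrite('pics/c0.png',cv2.resize(im[185:360,270:410],None,fx=4.5,fy=4.5,interpolation=cv2.INTER_CUBIC)[:600,:])
cv2.imwrite('pics/c1.png',cv2.resize(im[215:300,150:295],None,fx=5,fy=5,interpolation=cv2.INTER_CUBIC))
cv2.imwrite('pics/c2.png',cv2.resize(im[140:305,405:545],None,fx=3.6,fy=3.6,interpolation=cv2.INTER_CUBIC))
```

```text
[367 197  19  24 316] ((620.820068359375, -79.3331069946289), (49.024253845214844, 34.34288024902344), 12.135367393493652) [375.7532 208.0316]
[311 198  17  18 200] ((627.6868286132812, 50.05389404296875), (33.509788513183594, 32.435916900634766), 17.249774932861328) [318.775 206.11 ]
[318 255  16  30 416] ((483.50653076171875, 36.846153259277344), (32.69414138793945, 63.40167236328125), 84.16841888427734) [325.6899 269.6611]
```

View pics/c0.png

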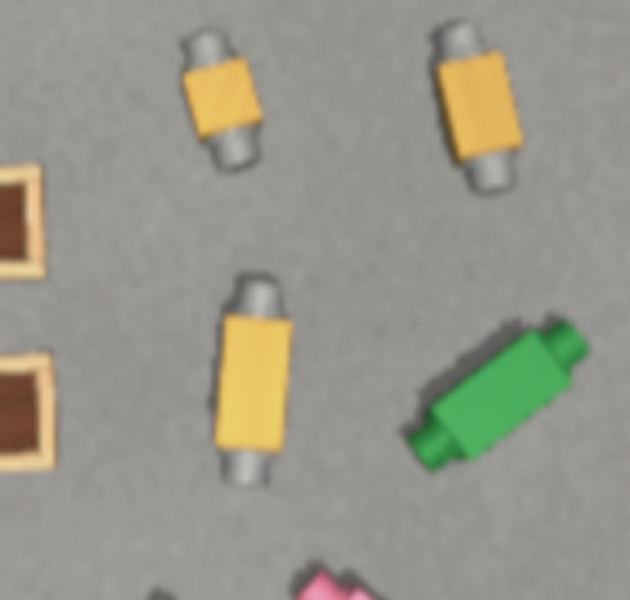

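View pics/c1.png

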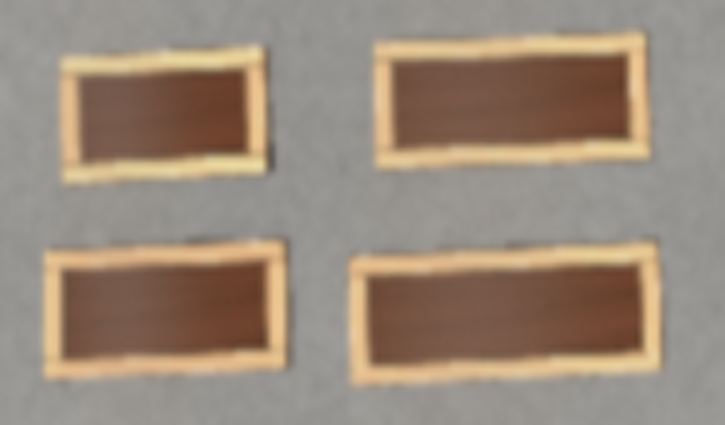

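View pics/c2.png

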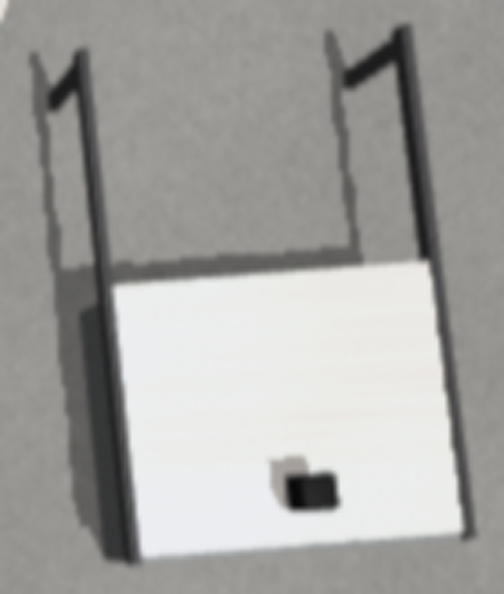

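The crops confirm it: body lengths of 33.5, 49 and 63 mm give valves a, b and c, so d is absent. The recess lengths put cradle a top-left, b bottom-left, c top-right and d bottom-right. Next I'll get the cradle and lid poses.

Run:
```python
from h import *
np.set_printoptions(precision=4,suppress=True)
for cam in('top','scene'):
    f=grab(cam);im=f['frame']; hsv=cv2.cvtColor(im,cv2.COLOR_BGR2HSV)
    print(cam)
    m=cv2.inRange(hsv,(0,90,40),(16,255,170))
    n,l,s,c=cv2.connectedComponentsWithStats(m)
    for i in range(1,n):
        if s[i,4]<200 or s[i,4]>3500: continue
        W=np.array([onz(f,p,.005)[:2] for p in np.argwhere(l==i)[:,::-1]],np.float32)*1000
        print('dark',s[i],cv2.minAreaRect(W))
    m=cv2.inRange(hsv,(5,60,40),(30,255,255))
    n,l,s,c=cv2.connectedComponentsWithStats(m)
    for i in range(1,n):
        if s[i,4]<200 or s[i,4]>3500: continue
        W=np.array([onz(f,p,.011)[:2] for p in np.argwhere(l==i)[:,::-1]],np.float32)*1000
        print('outer',s[i],cv2.minAreaRect(W))
    b=place_of('lid_knob',cam); r=silhouettes('lid',cam)
    for d in r:
        mm=d['mask']; W=np.array([onz(f,p,.091)[:2] for p in np.argwhere(mm)[:,::-1]],np.float32)*1000
        print('lid',d['score'],d['bbox'],cv2.minAreaRect(W))
    m=((hsv[...,2]>190)&(hsv[...,1]<40)).astype(np.uint8)
    n,l,s,c=cv2.connectedComponentsWithStats(m)
    for i in range(1,n):
        if s[i,4]<1500: continue
        W=np.array([onz(f,p,.091)[:2] for p in np.argwhere(l==i)[:,::-1]],np.float32)*1000
        print('white',s[i],cv2.minAreaRect(W))
    # black knob top z .129
    m=((hsv[...,2]<45)).astype(np.uint8)
    x0,y0=(480,265) if cam=='top' else (185,148)
    mm=np.zeros_like(m); mm[y0:y0+22,x0:x0+24]=m[y0:y0+22,x0:x0+24]
    W=np.argwhere(mm)[:,::-1]; print('knob px',W.min(0),W.max(0),W.mean(0), onz(f,W.mean(0),.118))
```

```text
top
dark [228 226  48  19 837] ((568.0398559570312, 207.76866149902344), (41.10330581665039, 109.84314727783203), 1.266148567199707)
dark [166 229  34  19 539] ((564.041259765625, 368.3893737792969), (40.80921936035156, 76.97260284423828), 2.437699794769287)
dark [162 267  42  20 749] ((473.789794921875, 366.53692626953125), (41.4538459777832, 94.19841003417969), 1.5286953449249268)
dark [223 268  56  20 999] ((469.28765869140625, 209.973388671875), (41.31243133544922, 127.0176773071289), 1.7617617845535278)
dark [ 301  441   93   39 2684] ((65.82355499267578, -2.879730224609375), (201.61997985839844, 79.63395690917969), 89.04327392578125)
outer [ 253  136  101   20 1068] ((777.32763671875, 85.27230834960938), (26.77385711669922, 237.34059143066406), 4.666472434997559)
outer [221 172  42  12 328] ((702.4234008789062, 230.4112548828125), (19.33125877380371, 97.00528717041016), 4.890707492828369)
outer [310 197  18  20 248] ((631.1068725585938, 50.286842346191406), (38.84687805175781, 36.83137512207031), 14.778196334838867)
outer [366 196  20  26 373] ((624.2978515625, -81.932144165039
[... 3486 characters left out ...]
88, 50.27477264404297), (48.268943786621094, 35.954994201660156), 15.19544792175293)
outer [ 432  300   50   41 1268] ((564.7752685546875, 368.53460693359375), (62.99150466918945, 94.57102966308594), 2.353597640991211)
outer [ 238  337  114   47 1483] ((774.7534790039062, 85.54507446289062), (26.508625030517578, 236.52012634277344), 4.934991359710693)
outer [350 344  49  22 451] ((701.4586181640625, 231.59771728515625), (19.722084045410156, 96.97174835205078), 5.265570640563965)
lid 0.92 [135.9, 147.6, 234.9, 221.5] ((507.7998962402344, -298.43524169921875), (170.77757263183594, 188.84695434570312), 3.6282529830932617)
knob px [189 152] [201 167] [194.9714 159.3357] [ 0.4639 -0.2978  0.118 ]
```

```bash
cat >> h.py <<'E'
from scipy.spatial.transform import Rotation as Ro
def pose():
    s=state(); q=s['tool_rot']; return s, np.array(s['tool_pos']), Ro.from_quat([q[1],q[2],q[3],q[0]])
def plan(xyz,psi,half=True):
    """rotvec (tool frame, deg) to point down with jaw yaw psi deg, then total slide in the new tool axes (mm)"""
    s,p,R=pose(); best=None
    for k in((0,180) if half else (0,)):
        a=np.radians(psi+k); T=np.array([[-np.sin(a),np.cos(a),0],[np.cos(a),np.sin(a),0],[0,0,-1]]).T
        rv=(R.inv()*Ro.from_matrix(T)).as_rotvec(degrees=True)
        sl=T.T@(np.array(xyz)-p)*1000
        j6=s['joint_pos'][5]
        print(f"psi {psi+k}: rot {rv.round(2)} slide {sl.round(1)} |{np.linalg.norm(sl):.0f}| j6 now {j6:.2f}")
    print('now',p.round(4),'t',round(s['time'],2),'w',round(s['gripper_width'],3),'F',s['contact_force'].round(1))
E
python3 - <<'E'
from h import *
plan([.45,.15,.25],93.5)
plan([.461,-.3025,.2],93.5)
E
```

```text
psi 93.5: rot [ -0.    -0.   -20.22] slide [-242.3 -464.2  -18.7] |524| j6 now -0.12
psi 273.5: rot [ -0.     0.   159.78] slide [242.3 464.2 -18.7] |524| j6 now -0.12
now [0.1798 0.5986 0.2313] t 2.05 w 1.001 F [-0.9 -0.5 -0.8]
psi 93.5: rot [ -0.    -0.   -20.22] slide [-225.7 -916.5   31.3] |944| j6 now -0.12
psi 273.5: rot [ -0.     0.   159.78] slide [225.7 916.5  31.3] |944| j6 now -0.12
now [0.1798 0.5986 0.2313] t 2.05 w 1.001 F [-0.9 -0.5 -0.8]
```

Emit:
jog_arm([
  {"rotation": [0,0,-6.74]},
  {"rotation": [0,0,-6.74]},
  {"rotation": [0,0,-6.74]},
  {"slide": [-15,-29,-1]},
  {"slide": [-15,-29,-1]},
  {"slide": [-15,-29,-1]},
  {"slide": [-15,-29,-1]},
  {"slide": [-15,-29,-1]},
  {"slide": [-15,-29,-1]},
  {"slide": [-15,-29,-1]},
  {"slide": [-15,-29,-1]},
  {"slide": [-15,-29,-1]},
  {"slide": [-15,-29,-1]},
  {"slide": [-15,-29,-1]},
  {"slide": [-15,-29,-1]},
  {"slide": [-15,-29,-1]},
  {"slide": [-15,-29,-1]},
  {"slide": [-15,-29,-1]},
  {"slide": [-15,-29,-1]},
])

```text
invalid input
```

Run:
```python
from h import *
plan([.461,-.3025,.2],93.5)
```

```text
psi 93.5: rot [ -0.    -0.   -20.22] slide [-225.7 -916.5   31.3] |944| j6 now -0.12
psi 273.5: rot [ -0.     0.   159.78] slide [225.7 916.5  31.3] |944| j6 now -0.12
now [0.1798 0.5986 0.2313] t 2.05 w 1.001 F [-0.9 -0.5 -0.8]
```

Both keys are probably required in every row.

Emit:
jog_arm([
  {"slide": [0,0,0],"rotation": [0,0,-6.74]},
  {"slide": [0,0,0],"rotation": [0,0,-6.74]},
  {"slide": [0,0,0],"rotation": [0,0,-6.74]},
  {"slide": [-15,-29,-1],"rotation": [0,0,0]},
  {"slide": [-15,-29,-1],"rotation": [0,0,0]},
  {"slide": [-15,-29,-1],"rotation": [0,0,0]},
  {"slide": [-15,-29,-1],"rotation": [0,0,0]},
  {"slide": [-15,-29,-1],"rotation": [0,0,0]},
  {"slide": [-15,-29,-1],"rotation": [0,0,0]},
  {"slide": [-15,-29,-1],"rotation": [0,0,0]},
  {"slide": [-15,-29,-1],"rotation": [0,0,0]},
  {"slide": [-15,-29,-1],"rotation": [0,0,0]},
  {"slide": [-15,-29,-1],"rotation": [0,0,0]},
  {"slide": [-15,-29,-1],"rotation": [0,0,0]},
  {"slide": [-15,-29,-1],"rotation": [0,0,0]},
  {"slide": [-15,-29,-1],"rotation": [0,0,0]},
  {"slide": [-15,-29,-1],"rotation": [0,0,0]},
  {"slide": [-15,-29,-1],"rotation": [0,0,0]},
  {"slide": [-15,-29,-1],"rotation": [0,0,0]},
])

```text
time: 3.63
tool_pos: [0.4483, 0.1486, 0.2477]
tool_rot: [0.0, -0.031, 1.0, 0.0]
contact_force: [-0.2, -0.2, 0.4]
gripper_width: 0.997
```

Run:
```python
from h import *
plan([.461,-.3025,.2],93.5)
```

```text
psi 93.5: rot [ 0.01  0.05 -0.  ] slide [  14.8 -451.    47.7] |454| j6 now -1.47
psi 273.5: rot [ 8.0e-02 -2.0e-02  1.8e+02] slide [-14.8 451.   47.7] |454| j6 now -1.47
now [0.4483 0.1486 0.2477] t 3.63 w 0.997 F [-0.2 -0.2  0.4]
```

Tracking is exact. Now above the knob, then I'll take a wrist look.

Emit:
jog_arm([
  {"slide": [1,-30,3.2],"rotation": [0,0,0]},
  {"slide": [1,-30,3.2],"rotation": [0,0,0]},
  {"slide": [1,-30,3.2],"rotation": [0,0,0]},
  {"slide": [1,-30,3.2],"rotation": [0,0,0]},
  {"slide": [1,-30,3.2],"rotation": [0,0,0]},
  {"slide": [1,-30,3.2],"rotation": [0,0,0]},
  {"slide": [1,-30,3.2],"rotation": [0,0,0]},
  {"slide": [1,-30,3.2],"rotation": [0,0,0]},
  {"slide": [1,-30,3.2],"rotation": [0,0,0]},
  {"slide": [1,-30,3.2],"rotation": [0,0,0]},
  {"slide": [1,-30,3.2],"rotation": [0,0,0]},
  {"slide": [1,-30,3.2],"rotation": [0,0,0]},
  {"slide": [1,-30,3.2],"rotation": [0,0,0]},
  {"slide": [1,-30,3.2],"rotation": [0,0,0]},
  {"slide": [1,-31,3],"rotation": [0,0,0]},
  {"slide": [0,0,0],"rotation": [0,0,0]},
  {"slide": [0,0,0],"rotation": [0,0,0]},
])

```text
time: 5.05
tool_pos: [0.4599, -0.302, 0.1991]
tool_rot: [-0.0, -0.029, 1.0, 0.0]
contact_force: [-0.2, 0.0, 0.7]
gripper_width: 1.0
```

Run:
```python
from h import *
plan([.461,-.3025,.104],93.5)
f=grab('wrist','w1.png'); print(place_of('lid_knob','wrist'))
for d in place_of('lid_knob','wrist'): print(onz(f,d['uv'],.115))
```

```text
psi 93.5: rot [ 0.05 -0.03 -0.14] slide [-1.1 -0.5 95.1] |95| j6 now -2.35
psi 273.5: rot [-5.0000e-02 -8.0000e-02  1.7986e+02] slide [ 1.1  0.5 95.1] |95| j6 now -2.35
now [ 0.4599 -0.302   0.1991] t 5.05 w 1.0 F [-0.2  0.   0.7]
[{'uv': [323.3, 253.6], 'score': 0.8}]
[ 0.46146745 -0.30130039  0.115     ]
```

View pics/w1.png

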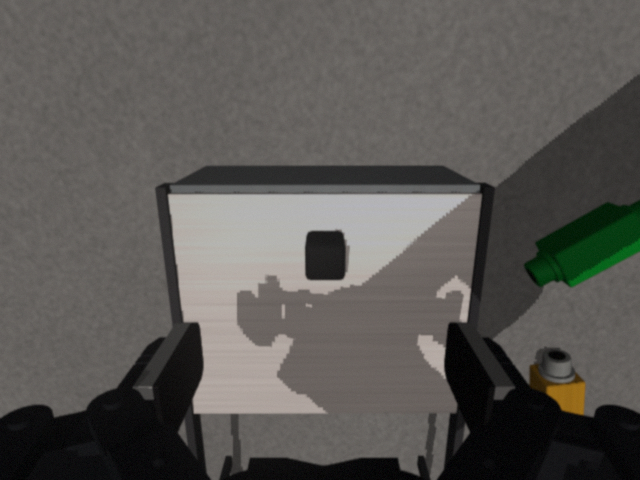

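The wrist view shows the knob at (325,255), centred between the fingers, and it agrees with the top measurement. I'll descend and grip.

Emit:
jog_arm([
  {"slide": [-0.5,0,16],"rotation": [0,0,0]},
  {"slide": [-0.5,0,16],"rotation": [0,0,0]},
  {"slide": [0,0,16],"rotation": [0,0,0]},
  {"slide": [0,0,16],"rotation": [0,0,0]},
  {"slide": [0,0,16],"rotation": [0,0,0]},
  {"slide": [0,0,15],"rotation": [0,0,0]},
  {"slide": [0,0,0],"rotation": [0,0,0]},
])

```text
time: 5.78
tool_pos: [0.4597, -0.2981, 0.1012]
tool_rot: [-0.002, -0.031, 1.0, 0.002]
contact_force: [-0.2, 0.3, -0.6]
gripper_width: 0.999
```

Emit:
jog_arm([
  {"slide": [0,0,0],"rotation": [0,0,0]},
  {"slide": [0,0,0],"rotation": [0,0,0]},
  {"slide": [0,0,0],"rotation": [0,0,0]},
  {"slide": [0,0,0],"rotation": [0,0,0]},
  {"slide": [0,0,0],"rotation": [0,0,0]},
  {"slide": [0,0,0],"rotation": [0,0,0]},
  {"slide": [0,0,0],"rotation": [0,0,0]},
  {"slide": [0,0,0],"rotation": [0,0,0]},
], fingers=0)

```text
time: 6.45
tool_pos: [0.4618, -0.3013, 0.1057]
tool_rot: [0.001, -0.03, 1.0, -0.0]
contact_force: [-0.7, 1.4, 6.2]
gripper_width: 0.242
```

Emit:
jog_arm([
  {"slide": [-6,0,0],"rotation": [0,0,0]},
  {"slide": [-10,0,0],"rotation": [0,0,0]},
  {"slide": [-10,0,0],"rotation": [0,0,0]},
  {"slide": [-10,0,0],"rotation": [0,0,0]},
  {"slide": [-10,0,0],"rotation": [0,0,0]},
  {"slide": [-10,0,0],"rotation": [0,0,0]},
  {"slide": [-10,0,0],"rotation": [0,0,0]},
  {"slide": [-10,0,0],"rotation": [0,0,0]},
  {"slide": [-10,0,0],"rotation": [0,0,0]},
  {"slide": [-10,0,0],"rotation": [0,0,0]},
  {"slide": [-10,0,0],"rotation": [0,0,0]},
  {"slide": [-10,0,0],"rotation": [0,0,0]},
  {"slide": [-10,0,0],"rotation": [0,0,0]},
  {"slide": [-10,0,0],"rotation": [0,0,0]},
  {"slide": [-10,0,0],"rotation": [0,0,0]},
  {"slide": [0,0,0],"rotation": [0,0,0]},
  {"slide": [0,0,0],"rotation": [0,0,0]},
])

```text
time: 7.87
tool_pos: [0.6069, -0.2926, 0.1057]
tool_rot: [-0.001, -0.031, 1.0, -0.0]
contact_force: [-3.8, -0.2, 5.7]
gripper_width: 0.244
```

Run:
```python
from h import *
plan([.461,-.3025,.104],93.5)
for i in range(3): grab('top','t1.png'); s=state(); print(s['tool_pos'],s['contact_force'],s['ft_torque'])
```

```text
psi 93.5: rot [-0.04 -0.07  0.  ] slide [146.3  -1.    1.7] |146| j6 now -2.19
psi 273.5: rot [ 1.1e-01 -7.0e-02 -1.8e+02] slide [-146.3    1.     1.7] |146| j6 now -2.19
now [ 0.6069 -0.2926  0.1057] t 7.87 w 0.244 F [-3.8 -0.2  5.7]
[ 0.60693046 -0.29261112  0.1057533 ] [-3.56710214  0.83079811  6.04196985] [ 0.14566493  0.45831448 -0.02437442]
[ 0.6069349  -0.29259815  0.10574462] [-2.81646525  0.63294249  5.62458441] [ 0.09656976  0.46969407 -0.08161612]
[ 0.60691792 -0.29261308  0.10573369] [-3.97636294  0.62190869  6.26382807] [ 0.15509978  0.40930091 -0.02505485]
```

View pics/t1.png

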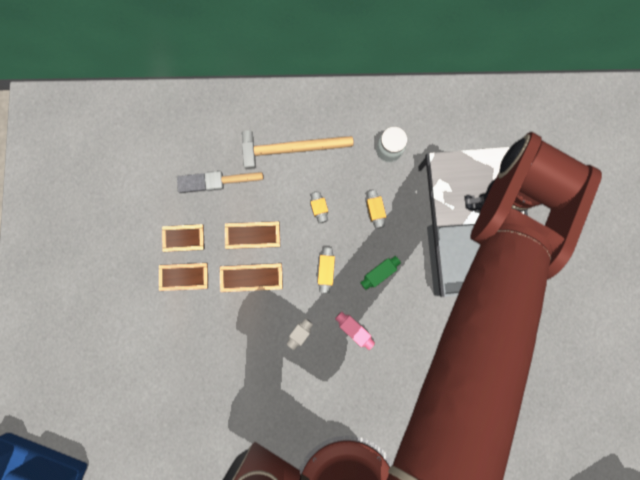

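The lid is open about 145 mm: the grey box interior shows at (455,258) and the hand is at (490,200). Release the knob and go up.

Emit:
jog_arm([
  {"slide": [0,0,0],"rotation": [0,0,0]},
  {"slide": [0,0,0],"rotation": [0,0,0]},
  {"slide": [0,0,0],"rotation": [0,0,0]},
  {"slide": [0,0,0],"rotation": [0,0,0]},
  {"slide": [0,0,0],"rotation": [0,0,0]},
  {"slide": [0,0,0],"rotation": [0,0,0]},
  {"slide": [0,0,-15],"rotation": [0,0,0]},
  {"slide": [0,0,-25],"rotation": [0,0,0]},
  {"slide": [0,0,-25],"rotation": [0,0,0]},
  {"slide": [0,0,-25],"rotation": [0,0,0]},
  {"slide": [0,0,-15],"rotation": [0,0,0]},
  {"slide": [0,0,0],"rotation": [0,0,0]},
], fingers=1)

```text
time: 9.02
tool_pos: [0.6092, -0.2933, 0.2161]
tool_rot: [0.004, -0.031, 1.0, -0.003]
contact_force: [0.8, -0.3, 0.8]
gripper_width: 1.0
```

Run:
```python
from h import *
plan([.621,-.0795,.2],102)
```

```text
psi 102: rot [-0.35  0.43 -8.49] slide [-56.  206.7  16.1] |215| j6 now -2.19
psi 282: rot [  0.64   0.53 171.51] slide [  56.  -206.7   16.1] |215| j6 now -2.19
now [ 0.6092 -0.2933  0.2161] t 9.02 w 1.0 F [ 0.8 -0.3  0.8]
```

Emit:
jog_arm([
  {"slide": [0,0,0],"rotation": [0,0,-4.25]},
  {"slide": [0,0,0],"rotation": [0,0,-4.25]},
  {"slide": [-5.5,20.5,1.6],"rotation": [0,0,0]},
  {"slide": [-5.5,20.5,1.6],"rotation": [0,0,0]},
  {"slide": [-5.5,20.5,1.6],"rotation": [0,0,0]},
  {"slide": [-5.5,20.5,1.6],"rotation": [0,0,0]},
  {"slide": [-5.5,20.5,1.6],"rotation": [0,0,0]},
  {"slide": [-5.5,20.5,1.6],"rotation": [0,0,0]},
  {"slide": [-5.5,20.5,1.6],"rotation": [0,0,0]},
  {"slide": [-5.5,20.5,1.6],"rotation": [0,0,0]},
  {"slide": [-5.5,20.5,1.6],"rotation": [0,0,0]},
  {"slide": [-5.5,21.5,1.6],"rotation": [0,0,0]},
  {"slide": [0,0,0],"rotation": [0,0,0]},
  {"slide": [0,0,0],"rotation": [0,0,0]},
  {"slide": [0,0,0],"rotation": [0,0,0]},
])

```text
time: 10.27
tool_pos: [0.6175, -0.0794, 0.1926]
tool_rot: [-0.001, -0.105, 0.995, -0.0]
contact_force: [0.4, -0.3, -0.1]
gripper_width: 0.996
```

```bash
cat >> h.py <<'E'
def bodies(f,z=.034,amin=80):
    hsv=cv2.cvtColor(f['frame'],cv2.COLOR_BGR2HSV)
    y=cv2.inRange(hsv,(12,120,60),(32,255,255))
    n,l,s,c=cv2.connectedComponentsWithStats(y); out=[]
    for i in range(1,n):
        if s[i,4]<amin: continue
        W=np.array([onz(f,p,z)[:2] for p in np.argwhere(l==i)[:,::-1]],np.float32)*1000
        r=cv2.minAreaRect(W); out.append(r); print(s[i],c[i].round(0),np.round(r[0],1),np.round(r[1],1),round(r[2],1))
    return out
E
python3 - <<'E'
from h import *
plan([.621,-.0795,.006],102)
f=grab('wrist','w2.png'); bodies(f,amin=500)
for n in 'abc':
  for d in place_of(f'valve_{n}_center','wrist'): print(n,d,onz(f,d['uv'],.017))
f=grab('top'); bodies(f)
E
```

```text
psi 102: rot [ 0.01 -0.08  0.  ] slide [ -3.4  -0.8 186.6] |187| j6 now -2.03
psi 282: rot [ 1.2e-01  1.0e-02 -1.8e+02] slide [  3.4   0.8 186.6] |187| j6 now -2.03
now [ 0.6175 -0.0794  0.1926] t 10.27 w 0.996 F [ 0.4 -0.3 -0.1]
[ 481    0  105  118 7092] [533.  57.] [484.8  32.9] [43.6 68.6] 84.2
[ 594  173   46   78 1583] [619. 214.] [566.9 140.6] [53.4 37.1] 1.4
[ 300  185   46   70 2980] [322. 221.] [619.9 -78.9] [52.6 33.6] 12.0
[ 453  234   58   52 2349] [481. 262.] [624.9  45.7] [42.3 42.9] 14.5
[ 585  355   55   26 1146] [613. 367.] [693.2 183.9] [20.5 51.2] 5.0
[ 338  386  130   40 3483] [400. 405.] [765.7  24. ] [ 29.4 116.4] 4.7
a {'uv': [482.1, 258.4], 'score': 0.68} [0.62868707 0.05394739 0.017     ]
b {'uv': [323.7, 218.6], 'score': 0.74} [ 0.62275993 -0.07732608  0.017     ]
c {'uv': [358.4, 6.5], 'score': 0.88} [ 0.47426996 -0.08513703  0.017     ]
c {'uv': [526.2, 62.9], 'score': 0.71} [0.48396125 0.03723765 0.017     ]
[311 198  17  18 200] [319. 206.] [627.7  50.1] [33.5 32.4] 17.2
[372 199  14  20 194] [378. 210.] [620.  -85.5] [29.5 43.7] 88.4
[318 255  17  30 409] [326. 270.] [483.3  36.6] [32.1 63.5] 84.2
```

View pics/w2.png

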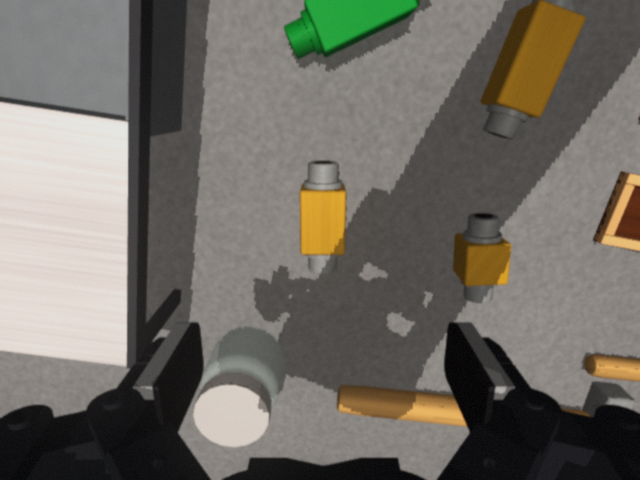

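The wrist view shows valve b at (322,221), centred and aligned with the jaws, with its pose confirmed within 1–2 mm. I'll descend and grip.

Emit:
jog_arm([
  {"slide": [-1.5,0,10],"rotation": [0,0,0]},
  {"slide": [-2,0,20],"rotation": [0,0,0]},
  {"slide": [0,0,25],"rotation": [0,0,0]},
  {"slide": [0,0,25],"rotation": [0,0,0]},
  {"slide": [0,0,25],"rotation": [0,0,0]},
  {"slide": [0,0,25],"rotation": [0,0,0]},
  {"slide": [0,0,20],"rotation": [0,0,0]},
  {"slide": [0,0,15],"rotation": [0,0,0]},
  {"slide": [0,0,12],"rotation": [0,0,0]},
  {"slide": [0,0,8],"rotation": [0,0,0]},
  {"slide": [0,0,0],"rotation": [0,0,0]},
  {"slide": [0,0,0],"rotation": [0,0,0]},
])

```text
time: 11.52
tool_pos: [0.6218, -0.0785, 0.0088]
tool_rot: [0.0, -0.105, 0.995, -0.0]
contact_force: [-0.3, -1.7, -0.1]
gripper_width: 1.003
```

Emit:
jog_arm([
  {"slide": [0,0,0],"rotation": [0,0,0]},
  {"slide": [0,0,0],"rotation": [0,0,0]},
  {"slide": [0,0,0],"rotation": [0,0,0]},
  {"slide": [0,0,0],"rotation": [0,0,0]},
  {"slide": [0,0,0],"rotation": [0,0,0]},
  {"slide": [0,0,0],"rotation": [0,0,0]},
  {"slide": [0,0,0],"rotation": [0,0,0]},
  {"slide": [0,0,0],"rotation": [0,0,0]},
], fingers=0)

```text
time: 12.18
tool_pos: [0.6222, -0.0786, 0.0096]
tool_rot: [0.001, -0.105, 0.995, -0.0]
contact_force: [-0.8, -0.3, 5.5]
gripper_width: 0.384
```

Gripped. Lift 130 mm and tilt +20° about the jaw axis (valve length tips), hold, then level.

Emit:
jog_arm([
  {"slide": [0,0,-10],"rotation": [0,0,0]},
  {"slide": [0,0,-20],"rotation": [0,0,0]},
  {"slide": [0,0,-25],"rotation": [0,0,0]},
  {"slide": [0,0,-25],"rotation": [0,0,0]},
  {"slide": [0,0,-25],"rotation": [0,0,0]},
  {"slide": [0,0,-15],"rotation": [0,0,0]},
  {"slide": [0,0,-10],"rotation": [0,0,0]},
  {"slide": [0,0,0],"rotation": [0,5,0]},
  {"slide": [0,0,0],"rotation": [0,5,0]},
  {"slide": [0,0,0],"rotation": [0,5,0]},
  {"slide": [0,0,0],"rotation": [0,5,0]},
  {"slide": [0,0,0],"rotation": [0,0,0]},
  {"slide": [0,0,0],"rotation": [0,0,0]},
  {"slide": [0,0,0],"rotation": [0,0,0]},
  {"slide": [0,0,0],"rotation": [0,0,0]},
  {"slide": [0,0,0],"rotation": [0,-5,0]},
  {"slide": [0,0,0],"rotation": [0,-5,0]},
  {"slide": [0,0,0],"rotation": [0,-5,0]},
  {"slide": [0,0,0],"rotation": [0,-5,0]},
  {"slide": [0,0,0],"rotation": [0,0,0]},
])

```text
time: 13.85
tool_pos: [0.6183, -0.0787, 0.1388]
tool_rot: [0.0, -0.104, 0.995, 0.0]
contact_force: [0.9, -0.1, -5.2]
gripper_width: 0.389
```

```bash
cat >> h.py <<'E'
def tq(n=30):
    A=[];F=[]
    for i in range(n):
        optics.grab_frame('top'); s,p,R=pose(); A.append(R.inv().apply(s['ft_torque'])); F.append(R.inv().apply(s['contact_force']))
    A=np.array(A);F=np.array(F);print('t',s['time'],'pos',p.round(4),'z',R.as_matrix()[:,2].round(3),'TQ tool mean',A.mean(0).round(4),'se',(A.std(0)/n**.5).round(4),'F',F.mean(0).round(2))
E
python3 -c "
from h import *
tq()"
```

```text
t 15.35 pos [ 0.6214 -0.0784  0.1385] z [ 0. -0. -1.] TQ tool mean [ 0.0016  0.0166 -0.0024] se [0.004  0.0059 0.0053] F [-0.07 -0.12  4.22]
```

Emit:
jog_arm([
  {"slide": [0,0,0],"rotation": [0,-5,0]},
  {"slide": [0,0,0],"rotation": [0,-5,0]},
  {"slide": [0,0,0],"rotation": [0,-5,0]},
  {"slide": [0,0,0],"rotation": [0,-5,0]},
  {"slide": [0,0,0],"rotation": [0,0,0]},
  {"slide": [0,0,0],"rotation": [0,0,0]},
  {"slide": [0,0,0],"rotation": [0,0,0]},
  {"slide": [0,0,0],"rotation": [0,0,0]},
  {"slide": [0,0,0],"rotation": [0,5,0]},
  {"slide": [0,0,0],"rotation": [0,5,0]},
  {"slide": [0,0,0],"rotation": [0,5,0]},
  {"slide": [0,0,0],"rotation": [0,5,0]},
  {"slide": [0,0,0],"rotation": [0,0,0]},
  {"slide": [0,0,0],"rotation": [0,0,0]},
])

```text
time: 16.52
tool_pos: [0.6233, -0.0779, 0.1387]
tool_rot: [0.001, -0.105, 0.994, -0.0]
contact_force: [-0.8, -0.5, -4.7]
gripper_width: 0.384
```

```bash
python3 -c "
from h import *
tq()
grab('wrist','w3.png')"
```

```text
t 18.0167 pos [ 0.6214 -0.0784  0.1385] z [ 0. -0. -1.] TQ tool mean [-0.0012 -0.0164 -0.0002] se [0.0053 0.006  0.0047] F [-0.02 -0.    4.28]
```

View pics/w3.png

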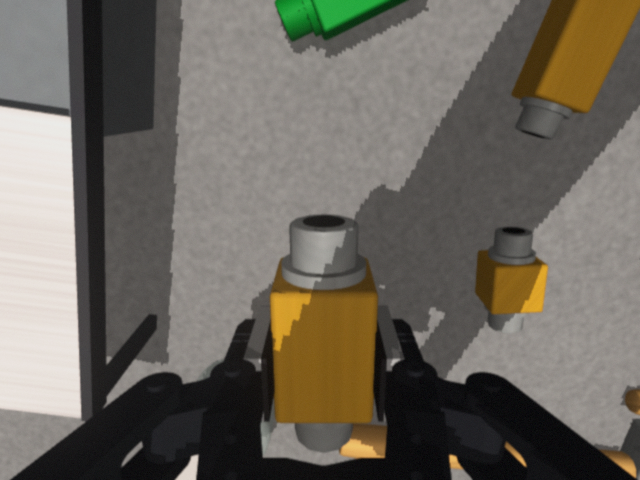

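The moment about the jaw axis changed by 0.033 ± 0.009 Nm. A loose slug should give about 0.078 and a sound valve 0, so this is ambiguous. I'll repeat with steeper tilts and longer holds.

Emit:
jog_arm([
  {"slide": [0,0,0],"rotation": [0,6,0]},
  {"slide": [0,0,0],"rotation": [0,6,0]},
  {"slide": [0,0,0],"rotation": [0,6,0]},
  {"slide": [0,0,0],"rotation": [0,6,0]},
  {"slide": [0,0,0],"rotation": [0,6,0]},
  {"slide": [0,0,0],"rotation": [0,0,0]},
  {"slide": [0,0,0],"rotation": [0,0,0]},
  {"slide": [0,0,0],"rotation": [0,0,0]},
  {"slide": [0,0,0],"rotation": [0,0,0]},
  {"slide": [0,0,0],"rotation": [0,0,0]},
  {"slide": [0,0,0],"rotation": [0,0,0]},
  {"slide": [0,0,0],"rotation": [0,-6,0]},
  {"slide": [0,0,0],"rotation": [0,-6,0]},
  {"slide": [0,0,0],"rotation": [0,-6,0]},
  {"slide": [0,0,0],"rotation": [0,-6,0]},
  {"slide": [0,0,0],"rotation": [0,-6,0]},
  {"slide": [0,0,0],"rotation": [0,0,0]},
  {"slide": [0,0,0],"rotation": [0,0,0]},
])

```text
time: 19.57
tool_pos: [0.6196, -0.0787, 0.139]
tool_rot: [-0.001, -0.104, 0.995, -0.0]
contact_force: [-0.7, -0.1, -4.5]
gripper_width: 0.386
```

```bash
python3 -c "
from h import *
tq()"
```

```text
t 21.0667 pos [ 0.6214 -0.0783  0.1385] z [ 0. -0. -1.] TQ tool mean [ 0.0025  0.0088 -0.002 ] se [0.0048 0.005  0.0053] F [-0.18  0.14  4.22]
```

Emit:
jog_arm([
  {"slide": [0,0,0],"rotation": [0,-6,0]},
  {"slide": [0,0,0],"rotation": [0,-6,0]},
  {"slide": [0,0,0],"rotation": [0,-6,0]},
  {"slide": [0,0,0],"rotation": [0,-6,0]},
  {"slide": [0,0,0],"rotation": [0,-6,0]},
  {"slide": [0,0,0],"rotation": [0,0,0]},
  {"slide": [0,0,0],"rotation": [0,0,0]},
  {"slide": [0,0,0],"rotation": [0,0,0]},
  {"slide": [0,0,0],"rotation": [0,0,0]},
  {"slide": [0,0,0],"rotation": [0,0,0]},
  {"slide": [0,0,0],"rotation": [0,0,0]},
  {"slide": [0,0,0],"rotation": [0,6,0]},
  {"slide": [0,0,0],"rotation": [0,6,0]},
  {"slide": [0,0,0],"rotation": [0,6,0]},
  {"slide": [0,0,0],"rotation": [0,6,0]},
  {"slide": [0,0,0],"rotation": [0,6,0]},
  {"slide": [0,0,0],"rotation": [0,0,0]},
  {"slide": [0,0,0],"rotation": [0,0,0]},
])

```text
time: 22.57
tool_pos: [0.6229, -0.0778, 0.1383]
tool_rot: [0.001, -0.105, 0.994, 0.0]
contact_force: [0.2, -0.1, -4.6]
gripper_width: 0.386
```

```bash
python3 -c "
from h import *
tq()"
```

```text
t 24.0667 pos [ 0.6214 -0.0784  0.1385] z [-0.  0. -1.] TQ tool mean [-0.0091  0.0022 -0.0035] se [0.0059 0.0049 0.0047] F [-0.01 -0.13  4.15]
```

The repeat gives a change of 0.007 ± 0.007 Nm, so valve b is sound. It goes to cradle b at (0.4745, 0.365), with a turn to ψ = 181.4°.

Emit:
jog_arm([
  {"slide": [0,0,0],"rotation": [0,0,-6.6]},
  {"slide": [0,0,0],"rotation": [0,0,-6.6]},
  {"slide": [0,0,0],"rotation": [0,0,-6.6]},
  {"slide": [0,0,0],"rotation": [0,0,-6.6]},
  {"slide": [0,0,0],"rotation": [0,0,-6.6]},
  {"slide": [0,0,0],"rotation": [0,0,-6.6]},
  {"slide": [0,0,0],"rotation": [0,0,-6.6]},
  {"slide": [0,0,0],"rotation": [0,0,-6.6]},
  {"slide": [0,0,0],"rotation": [0,0,-6.6]},
  {"slide": [0,0,0],"rotation": [0,0,-6.6]},
  {"slide": [0,0,0],"rotation": [0,0,-6.6]},
  {"slide": [0,0,0],"rotation": [0,0,-6.8]},
])

```text
time: 25.07
tool_pos: [0.6312, -0.0147, 0.1353]
tool_rot: [-0.029, -0.673, 0.738, -0.027]
contact_force: [0.4, 0.1, -4.0]
gripper_width: 0.388
```

Run:
```python
from h import *
plan([.4745,.365,.10],181.4)
```

```text
psi 181.4: rot [ 0.27 -4.55 -6.67] slide [-383.4  147.4   35.3] |412| j6 now -3.13
psi 361.4: rot [ -6.89  -0.41 173.2 ] slide [ 383.4 -147.4   35.3] |412| j6 now -3.13
now [ 0.6312 -0.0147  0.1353] t 25.07 w 0.388 F [ 0.4  0.1 -4. ]
```

Joint 6 reached its limit partway through the turn, because the base hadn't swung across yet. I'll level at a smaller yaw, translate, then finish the turn.

Run:
```python
from h import *
plan([.4745,.365,.12],150,False)
print(state()['joint_pos'])
```

```text
psi 150: rot [-0.98 -4.49 24.72] slide [-250.5  325.5   15.3] |411| j6 now -3.13
now [ 0.6312 -0.0147  0.1353] t 25.07 w 0.388 F [ 0.4  0.1 -4. ]
[-0.10568204  0.14741481  1.67736983 -0.08219057  1.31658198 -3.13462866]
```

Emit:
jog_arm([
  {"slide": [0,0,0],"rotation": [-0.25,-1.12,6.18]},
  {"slide": [0,0,0],"rotation": [-0.25,-1.12,6.18]},
  {"slide": [0,0,0],"rotation": [-0.25,-1.12,6.18]},
  {"slide": [0,0,0],"rotation": [-0.25,-1.12,6.18]},
  {"slide": [0,0,0],"rotation": [0,0,0]},
  {"slide": [0,0,0],"rotation": [0,0,0]},
])

```text
time: 25.57
tool_pos: [0.6304, -0.0142, 0.1346]
tool_rot: [-0.001, -0.501, 0.865, 0.001]
contact_force: [0.7, 0.1, -4.1]
gripper_width: 0.383
```

Run:
```python
from h import *
plan([.4745,.365,.12],150,False)
print(state()['joint_pos'])
```

```text
psi 150: rot [ 0.14 -0.01  0.14] slide [-250.4  324.6   14.6] |410| j6 now -2.76
now [ 0.6304 -0.0142  0.1346] t 25.57 w 0.383 F [ 0.7  0.1 -4.1]
[-1.40747350e-01  1.42438694e-01  1.68260530e+00  7.75547489e-04
  1.31880779e+00 -2.76133574e+00]
```

Emit:
jog_arm([
  {"slide": [-7,10,0],"rotation": [0,0,0]},
  {"slide": [-15.5,20,1],"rotation": [0,0,0]},
  {"slide": [-15.5,20,1],"rotation": [0,0,0]},
  {"slide": [-15.5,20,1],"rotation": [0,0,0]},
  {"slide": [-15.5,20,1],"rotation": [0,0,0]},
  {"slide": [-15.5,20,1],"rotation": [0,0,0]},
  {"slide": [-15.5,20,1],"rotation": [0,0,0]},
  {"slide": [-15.5,20,1],"rotation": [0,0,0]},
  {"slide": [-15.5,20,1],"rotation": [0,0,0]},
  {"slide": [-15.5,20,1],"rotation": [0,0,0]},
  {"slide": [-15.5,20,1],"rotation": [0,0,0]},
  {"slide": [-15.5,20,1],"rotation": [0,0,0]},
  {"slide": [-15.5,20,1],"rotation": [0,0,0]},
  {"slide": [-15.5,20,1],"rotation": [0,0,0]},
  {"slide": [-15.5,20,1],"rotation": [0,0,0]},
  {"slide": [-15.5,20,1],"rotation": [0,0,0]},
  {"slide": [-9,13,0],"rotation": [0,0,0]},
])

```text
time: 26.98
tool_pos: [0.473, 0.3653, 0.1203]
tool_rot: [-0.001, -0.502, 0.865, 0.002]
contact_force: [1.0, 0.2, -4.4]
gripper_width: 0.385
```

Emit:
jog_arm([
  {"slide": [0,0,0],"rotation": [0,0,-6.3]},
  {"slide": [0,0,0],"rotation": [0,0,-6.3]},
  {"slide": [0,0,0],"rotation": [0,0,-6.3]},
  {"slide": [0,0,0],"rotation": [0,0,-6.3]},
  {"slide": [0,0,0],"rotation": [0,0,-6.2]},
  {"slide": [0,0,0],"rotation": [0,0,0]},
  {"slide": [0,0,0],"rotation": [0,0,0]},
  {"slide": [0,0,0],"rotation": [0,0,0]},
])

```text
time: 27.65
tool_pos: [0.4745, 0.363, 0.1204]
tool_rot: [0.0, 0.715, -0.699, -0.001]
contact_force: [0.3, 0.6, -2.9]
gripper_width: 0.381
```

Run:
```python
from h import *
f=grab('wrist','w4.png');grab('top')
plan([.4745,.365,.025],181.4,False)
```

```text
psi 181.4: rot [ 0.11  0.09 -0.04] slide [-2.1  0.2 95.5] |95| j6 now -2.64
now [0.4747 0.3629 0.1205] t 27.75 w 0.39 F [-0.3  0.  -4.3]
```

View pics/w4.png

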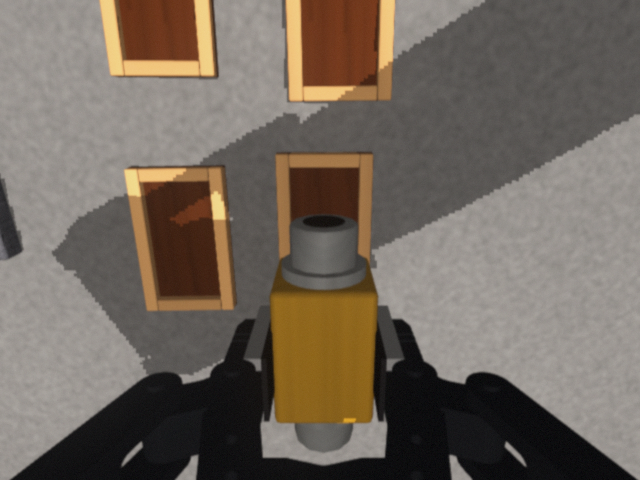

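Run:
```python
from h import *
f=optics.grab_frame('wrist'); s,p,R=pose(); M=R.as_matrix()
for d in(-4,-2,0,2,4):
    c=p+M@np.array([d/1000,0,-.0074]); print(d,'stub end',proj(f,c+M@[.043,0,0]).round(0),'body top near',proj(f,c+M@[.025,.017,-.017]).round(0),'body top far',proj(f,c+M@[-.025,.017,-.017]).round(0))
for uv in [(277,153),(372,153),(287,103),(391,100)]: print(onz(f,uv,.011).round(4))
```

```text
-4 stub end [324. 231.] body top near [379. 303.] body top far [374. 433.]
-2 stub end [324. 226.] body top near [380. 297.] body top far [374. 429.]
0 stub end [324. 220.] body top near [380. 291.] body top far [374. 424.]
2 stub end [324. 214.] body top near [380. 285.] body top far [374. 419.]
4 stub end [324. 208.] body top near [381. 279.] body top far [374. 414.]
[0.5033 0.3121 0.011 ]
[0.4475 0.3108 0.011 ]
[0.4973 0.2841 0.011 ]
[0.4385 0.2811 0.011 ]
```

Valve b sits in the grip centred to 1 mm, and cradle b lies directly below it at (324,208). I'll lower it, then release with a partial opening.

Emit:
jog_arm([
  {"slide": [-3,0,10],"rotation": [0,0,0]},
  {"slide": [0,0,18],"rotation": [0,0,0]},
  {"slide": [0,0,20],"rotation": [0,0,0]},
  {"slide": [0,0,20],"rotation": [0,0,0]},
  {"slide": [0,0,15],"rotation": [0,0,0]},
  {"slide": [0,0,10],"rotation": [0,0,0]},
  {"slide": [0,0,6],"rotation": [0,0,0]},
  {"slide": [0,0,4],"rotation": [0,0,0]},
  {"slide": [0,0,1],"rotation": [0,0,0]},
  {"slide": [0,0,0],"rotation": [0,0,0]},
  {"slide": [0,0,0],"rotation": [0,0,0]},
  {"slide": [0,0,0],"rotation": [0,0,0]},
])

```text
time: 28.8
tool_pos: [0.4754, 0.3664, 0.0176]
tool_rot: [-0.001, 0.716, -0.698, -0.001]
contact_force: [0.6, -0.7, -4.3]
gripper_width: 0.388
```

Emit:
jog_arm([
  {"slide": [0,0,0],"rotation": [0,0,0]},
  {"slide": [0,0,0],"rotation": [0,0,0]},
  {"slide": [0,0,0],"rotation": [0,0,0]},
  {"slide": [0,0,0],"rotation": [0,0,0]},
  {"slide": [0,0,0],"rotation": [0,0,0]},
  {"slide": [0,0,-10],"rotation": [0,0,0]},
  {"slide": [0,0,-20],"rotation": [0,0,0]},
  {"slide": [0,0,-30],"rotation": [0,0,0]},
  {"slide": [0,0,-30],"rotation": [0,0,0]},
  {"slide": [0,0,-30],"rotation": [0,0,0]},
  {"slide": [0,0,-30],"rotation": [0,0,0]},
  {"slide": [0,0,-20],"rotation": [0,0,0]},
  {"slide": [0,0,0],"rotation": [0,0,0]},
  {"slide": [0,0,0],"rotation": [0,0,0]},
], fingers=0.75)

```text
time: 29.97
tool_pos: [0.4758, 0.3663, 0.1889]
tool_rot: [-0.002, 0.716, -0.698, -0.001]
contact_force: [-0.9, -0.6, -0.3]
gripper_width: 0.752
```

Run:
```python
from h import *
f=grab('wrist','w5.png');bodies(f,z=.039,amin=300)
f=grab('top','t5.png');bodies(f)
plan([.4835,.0367,.19],84.2+0)
```

```text
[   0    0   29   83 1577] [10. 47.] [674.  256.8] [48.9 17.6] 77.7
[ 152    0   90   77 2814] [199.  45.] [558.  251.1] [53.1 43.3] 1.3
[ 297    0   86   96 3040] [339.  57.] [469.  254.6] [52.5 55.1] 1.9
[ 288  138   78  137 7289] [326. 208.] [474.3 359.3] [52.2 99.2] 1.5
[ 169  148   85  119 3925] [214. 207.] [555.2 361.3] [53.7 85.4] 2.3
[311 198  17  18 200] [319. 206.] [627.7  50.1] [33.5 32.4] 17.2
[318 255  16  30 415] [326. 270.] [483.5  36.8] [32.6 63.5] 84.4
[168 268  35  17 358] [180. 276.] [474.3 351.7] [77.2 35.6] 89.1
psi 84.2: rot [ 0.19 -0.16 97.2 ] slide [ -42.4 -326.    -4.8] |329| j6 now -2.64
psi 264.2: rot [  0.15   0.18 -82.8 ] slide [ 42.4 326.   -4.8] |329| j6 now -2.64
now [0.4742 0.3653 0.1852] t 30.07 w 0.747 F [-0.  -0.2 -0.7]
```

View pics/w5.png

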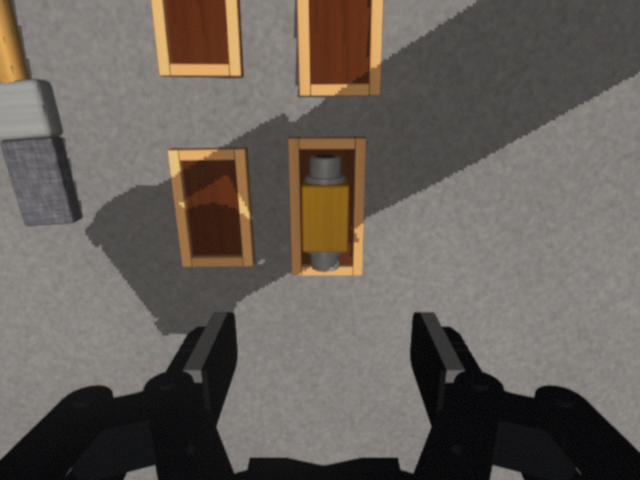

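Valve b lies inside its cradle, body at (326,217) in the wrist view. Next is valve c.

Emit:
jog_arm([
  {"slide": [0,0,0],"rotation": [0,0,6.94]},
  {"slide": [0,0,0],"rotation": [0,0,6.94]},
  {"slide": [0,0,0],"rotation": [0,0,6.94]},
  {"slide": [0,0,0],"rotation": [0,0,6.94]},
  {"slide": [0,0,0],"rotation": [0,0,6.94]},
  {"slide": [0,0,0],"rotation": [0,0,6.94]},
  {"slide": [0,0,0],"rotation": [0,0,6.94]},
  {"slide": [0,0,0],"rotation": [0,0,6.94]},
  {"slide": [0,0,0],"rotation": [0,0,6.94]},
  {"slide": [0,0,0],"rotation": [0,0,6.94]},
  {"slide": [0,0,0],"rotation": [0,0,6.94]},
  {"slide": [0,0,0],"rotation": [0,0,6.94]},
  {"slide": [0,0,0],"rotation": [0,0,6.94]},
  {"slide": [0,0,0],"rotation": [0,0,6.94]},
], fingers=1)

```text
time: 31.23
tool_pos: [0.4738, 0.365, 0.1836]
tool_rot: [-0.003, 0.053, 0.999, -0.001]
contact_force: [-0.1, 0.9, -0.2]
gripper_width: 0.994
```

Emit:
jog_arm([
  {"slide": [-3.3,-25,0],"rotation": [0,0,0]},
  {"slide": [-3.3,-25,0],"rotation": [0,0,0]},
  {"slide": [-3.3,-25,0],"rotation": [0,0,0]},
  {"slide": [-3.3,-25,0],"rotation": [0,0,0]},
  {"slide": [-3.3,-25,0],"rotation": [0,0,0]},
  {"slide": [-3.3,-25,0],"rotation": [0,0,0]},
  {"slide": [-3.3,-25,0],"rotation": [0,0,0]},
  {"slide": [-3.3,-25,0],"rotation": [0,0,0]},
  {"slide": [-3.3,-25,0],"rotation": [0,0,0]},
  {"slide": [-3.3,-25,0],"rotation": [0,0,0]},
  {"slide": [-3.3,-25,0],"rotation": [0,0,0]},
  {"slide": [-3.3,-25,0],"rotation": [0,0,0]},
  {"slide": [-2.8,-26,0],"rotation": [0,0,0]},
  {"slide": [0,0,0],"rotation": [0,0,0]},
  {"slide": [0,0,0],"rotation": [0,0,0]},
  {"slide": [0,0,0],"rotation": [0,0,0]},
])

```text
time: 32.57
tool_pos: [0.4836, 0.0374, 0.1844]
tool_rot: [-0.002, 0.05, 0.999, 0.001]
contact_force: [-0.4, -0.4, 0.1]
gripper_width: 0.999
```

Run:
```python
from h import *
f=grab('wrist','w6.png');bodies(f,amin=500)
for d in place_of('valve_c_center','wrist'): print(d,onz(f,d['uv'],.017))
plan([.4835,.0367,.008],84.2,False)
```

```text
[ 452  120  188  101 5675] [543. 171.] [464.5 196.1] [ 54.1 130.1] 1.9
[ 300  171   48   93 4182] [324. 218.] [481.8  38.8] [33.7 68. ] 84.2
[ 460  248  161   82 4945] [542. 286.] [553.9 195.4] [ 56.1 117.9] 1.1
[ 332  346   51   64 1674] [358. 384.] [618.   51.1] [52.2 36.5] 14.9
{'uv': [210.0, 25.6], 'score': 0.75} [ 0.3474998  -0.02312763  0.017     ]
{'uv': [323.8, 216.6], 'score': 0.74} [0.48476258 0.03866974 0.017     ]
{'uv': [159.9, 222.2], 'score': 0.71} [ 0.47649483 -0.08558597  0.017     ]
psi 84.2: rot [ 0.09 -0.21  0.11] slide [  0.4  -1.3 177. ] |177| j6 now -1.55
now [0.484 0.038 0.185] t 32.67 w 1.004 F [ 0.2 -0.3  0.1]
```

View pics/w6.png

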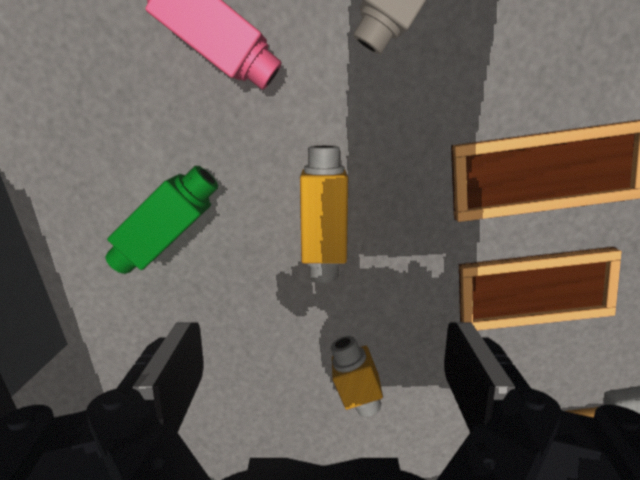

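Valve c is at (324,218), aligned. Green at (160,222) stays about 25 mm clear of the finger. Descend and grip.

Emit:
jog_arm([
  {"slide": [0,0,10],"rotation": [0,0,0]},
  {"slide": [0,0,20],"rotation": [0,0,0]},
  {"slide": [0,0,25],"rotation": [0,0,0]},
  {"slide": [0,0,25],"rotation": [0,0,0]},
  {"slide": [0,0,25],"rotation": [0,0,0]},
  {"slide": [0,0,20],"rotation": [0,0,0]},
  {"slide": [0,0,20],"rotation": [0,0,0]},
  {"slide": [0,0,15],"rotation": [0,0,0]},
  {"slide": [0,0,10],"rotation": [0,0,0]},
  {"slide": [0,0,6],"rotation": [0,0,0]},
  {"slide": [0,0,0],"rotation": [0,0,0]},
  {"slide": [0,0,0],"rotation": [0,0,0]},
])

```text
time: 33.67
tool_pos: [0.4844, 0.0376, 0.0101]
tool_rot: [-0.001, 0.05, 0.999, 0.001]
contact_force: [-0.4, -0.1, 0.3]
gripper_width: 1.001
```

Emit:
jog_arm([
  {"slide": [0,0,0],"rotation": [0,0,0]},
  {"slide": [0,0,0],"rotation": [0,0,0]},
  {"slide": [0,0,0],"rotation": [0,0,0]},
  {"slide": [0,0,0],"rotation": [0,0,0]},
  {"slide": [0,0,0],"rotation": [0,0,0]},
  {"slide": [0,0,0],"rotation": [0,0,0]},
  {"slide": [0,0,0],"rotation": [0,0,0]},
  {"slide": [0,0,0],"rotation": [0,0,0]},
], fingers=0)

```text
time: 34.33
tool_pos: [0.485, 0.0374, 0.0108]
tool_rot: [-0.0, 0.05, 0.999, 0.001]
contact_force: [-0.3, 1.6, 6.0]
gripper_width: 0.384
```

Emit:
jog_arm([
  {"slide": [0,0,-10],"rotation": [0,0,0]},
  {"slide": [0,0,-20],"rotation": [0,0,0]},
  {"slide": [0,0,-25],"rotation": [0,0,0]},
  {"slide": [0,0,-25],"rotation": [0,0,0]},
  {"slide": [0,0,-25],"rotation": [0,0,0]},
  {"slide": [0,0,-15],"rotation": [0,0,0]},
  {"slide": [0,0,-10],"rotation": [0,0,0]},
  {"slide": [0,0,0],"rotation": [0,6,0]},
  {"slide": [0,0,0],"rotation": [0,6,0]},
  {"slide": [0,0,0],"rotation": [0,6,0]},
  {"slide": [0,0,0],"rotation": [0,6,0]},
  {"slide": [0,0,0],"rotation": [0,0,0]},
  {"slide": [0,0,0],"rotation": [0,0,0]},
  {"slide": [0,0,0],"rotation": [0,0,0]},
  {"slide": [0,0,0],"rotation": [0,0,0]},
  {"slide": [0,0,0],"rotation": [0,-6,0]},
  {"slide": [0,0,0],"rotation": [0,-6,0]},
  {"slide": [0,0,0],"rotation": [0,-6,0]},
  {"slide": [0,0,0],"rotation": [0,-6,0]},
  {"slide": [0,0,0],"rotation": [0,0,0]},
])

```text
time: 36.0
tool_pos: [0.4805, 0.0379, 0.1396]
tool_rot: [-0.0, 0.05, 0.999, 0.001]
contact_force: [-0.9, -0.4, -5.1]
gripper_width: 0.387
```

```bash
python3 -c "
from h import *
[optics.grab_frame('top') for i in range(5)]
tq()"
```

```text
t 37.75 pos [0.4844 0.0372 0.1399] z [-0.002  0.002 -1.   ] TQ tool mean [ 0.0014 -0.009   0.0128] se [0.006  0.0048 0.0053] F [-0.22 -0.    4.21]
```

Emit:
jog_arm([
  {"slide": [0,0,0],"rotation": [0,-6,0]},
  {"slide": [0,0,0],"rotation": [0,-6,0]},
  {"slide": [0,0,0],"rotation": [0,-6,0]},
  {"slide": [0,0,0],"rotation": [0,-6,0]},
  {"slide": [0,0,0],"rotation": [0,0,0]},
  {"slide": [0,0,0],"rotation": [0,0,0]},
  {"slide": [0,0,0],"rotation": [0,0,0]},
  {"slide": [0,0,0],"rotation": [0,0,0]},
  {"slide": [0,0,0],"rotation": [0,6,0]},
  {"slide": [0,0,0],"rotation": [0,6,0]},
  {"slide": [0,0,0],"rotation": [0,6,0]},
  {"slide": [0,0,0],"rotation": [0,6,0]},
  {"slide": [0,0,0],"rotation": [0,0,0]},
])

```text
time: 38.83
tool_pos: [0.4888, 0.0363, 0.1408]
tool_rot: [-0.001, 0.051, 0.999, 0.001]
contact_force: [-0.7, -0.1, -3.0]
gripper_width: 0.384
```

```bash
python3 -c "
from h import *
[optics.grab_frame('top') for i in range(5)]
tq()
plan([.568,.207,.12],1.3)"
```

```text
t 40.5833 pos [0.4844 0.0372 0.1399] z [-0.002  0.002 -1.   ] TQ tool mean [ 0.0045 -0.0077 -0.0092] se [0.005  0.0046 0.0041] F [0.07 0.06 4.12]
psi 1.3: rot [-2.000e-02 -1.500e-01  8.294e+01] slide [167.9  87.5  19.9] |190| j6 now -1.55
psi 181.3: rot [ 1.600e-01 -2.000e-02 -9.706e+01] slide [-167.9  -87.5   19.9] |190| j6 now -1.55
now [0.4844 0.0372 0.1399] t 40.58 w 0.385 F [-0.3  0.1 -2.9]
```

Valve c shows a change of 0.001 ± 0.007 Nm, so it's sound. It goes to cradle c.

Emit:
jog_arm([
  {"slide": [0,0,0],"rotation": [0,0,6.9]},
  {"slide": [0,0,0],"rotation": [0,0,6.9]},
  {"slide": [0,0,0],"rotation": [0,0,6.9]},
  {"slide": [0,0,0],"rotation": [0,0,6.9]},
  {"slide": [0,0,0],"rotation": [0,0,6.9]},
  {"slide": [0,0,0],"rotation": [0,0,6.9]},
  {"slide": [0,0,0],"rotation": [0,0,6.9]},
  {"slide": [0,0,0],"rotation": [0,0,6.9]},
  {"slide": [0,0,0],"rotation": [0,0,6.9]},
  {"slide": [0,0,0],"rotation": [0,0,6.9]},
  {"slide": [0,0,0],"rotation": [0,0,6.9]},
  {"slide": [0,0,0],"rotation": [0,0,6.9]},
  {"slide": [0,0,0],"rotation": [0,0,0]},
])

```text
time: 41.67
tool_pos: [0.4844, 0.0372, 0.1399]
tool_rot: [-0.001, 0.699, 0.715, -0.0]
contact_force: [-0.0, -0.2, -3.9]
gripper_width: 0.387
```

Emit:
jog_arm([
  {"slide": [10,5,1],"rotation": [0,0,0]},
  {"slide": [18,9.5,2.5],"rotation": [0,0,0]},
  {"slide": [18,9.5,2.5],"rotation": [0,0,0]},
  {"slide": [18,9.5,2.5],"rotation": [0,0,0]},
  {"slide": [18,9.5,2.5],"rotation": [0,0,0]},
  {"slide": [18,9.5,2.5],"rotation": [0,0,0]},
  {"slide": [18,9.5,2.5],"rotation": [0,0,0]},
  {"slide": [18,9.5,2.5],"rotation": [0,0,0]},
  {"slide": [18,9.5,1.5],"rotation": [0,0,0]},
  {"slide": [14,6.5,0],"rotation": [0,0,0]},
  {"slide": [0,0,0],"rotation": [0,0,0]},
  {"slide": [0,0,0],"rotation": [0,0,0]},
  {"slide": [0,0,0],"rotation": [0,0,0]},
])

```text
time: 42.75
tool_pos: [0.5673, 0.2075, 0.1196]
tool_rot: [-0.001, 0.698, 0.717, -0.001]
contact_force: [-0.3, 0.2, -4.1]
gripper_width: 0.384
```

Run:
```python
from h import *
f=grab('wrist','w7.png'); [grab('top') for i in range(3)]
plan([.568,.207,.0175],1.3,False)
f=grab('wrist'); s,p,R=pose(); M=R.as_matrix()
for d in(-4,-2,0,2,4):
    c=p+M@np.array([d/1000,0,-.0065]); print(d,'stub end',proj(f,c+M@[.051,0,0]).round(0),'near',proj(f,c+M@[.033,.017,-.017]).round(0),'far',proj(f,c+M@[-.033,.017,-.017]).round(0))
```

```text
psi 1.3: rot [-0.12 -0.09  0.12] slide [  0.2   0.6 102.5] |103| j6 now 0.20
now [0.5674 0.2068 0.12  ] t 42.95 w 0.385 F [-0.7 -1.  -4.3]
-4 stub end [322. 211.] near [378. 281.] far [370. 453.]
-2 stub end [322. 205.] near [378. 275.] far [370. 448.]
0 stub end [322. 199.] near [378. 269.] far [371. 444.]
2 stub end [322. 193.] near [379. 263.] far [371. 439.]
4 stub end [322. 187.] near [379. 257.] far [371. 435.]
```

View pics/w7.png

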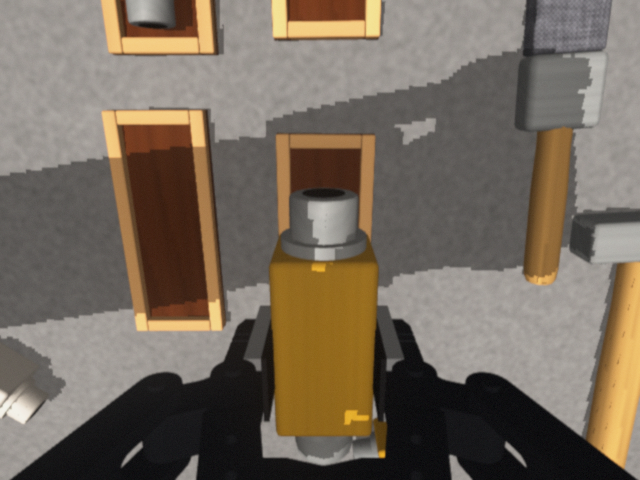

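Run:
```python
from h import *
f=grab('wrist')
for uv in [(277,134),(375,133)]: print(onz(f,uv,.011).round(4))
```

```text
[0.5392 0.2701 0.011 ]
[0.5958 0.2721 0.011 ]
```

Emit:
jog_arm([
  {"slide": [-1.3,0,10],"rotation": [0,0,0]},
  {"slide": [0,0,18],"rotation": [0,0,0]},
  {"slide": [0,0,20],"rotation": [0,0,0]},
  {"slide": [0,0,20],"rotation": [0,0,0]},
  {"slide": [0,0,15],"rotation": [0,0,0]},
  {"slide": [0,0,10],"rotation": [0,0,0]},
  {"slide": [0,0,6],"rotation": [0,0,0]},
  {"slide": [0,0,4],"rotation": [0,0,0]},
  {"slide": [0,0,0],"rotation": [0,0,0]},
  {"slide": [0,0,0],"rotation": [0,0,0]},
  {"slide": [0,0,0],"rotation": [0,0,0]},
])

```text
time: 43.97
tool_pos: [0.5683, 0.2064, 0.0182]
tool_rot: [-0.001, 0.698, 0.716, 0.001]
contact_force: [0.1, -0.0, -3.6]
gripper_width: 0.383
```

Emit:
jog_arm([
  {"slide": [0,0,0],"rotation": [0,0,0]},
  {"slide": [0,0,0],"rotation": [0,0,0]},
  {"slide": [0,0,0],"rotation": [0,0,0]},
  {"slide": [0,0,0],"rotation": [0,0,0]},
  {"slide": [0,0,0],"rotation": [0,0,0]},
  {"slide": [0,0,-10],"rotation": [0,0,0]},
  {"slide": [0,0,-20],"rotation": [0,0,0]},
  {"slide": [0,0,-30],"rotation": [0,0,0]},
  {"slide": [0,0,-30],"rotation": [0,0,0]},
  {"slide": [0,0,-30],"rotation": [0,0,0]},
  {"slide": [0,0,-30],"rotation": [0,0,0]},
  {"slide": [0,0,-20],"rotation": [0,0,0]},
  {"slide": [0,0,0],"rotation": [0,0,0]},
  {"slide": [0,0,0],"rotation": [0,0,0]},
], fingers=0.75)

```text
time: 45.13
tool_pos: [0.5687, 0.2062, 0.1895]
tool_rot: [-0.0, 0.698, 0.716, 0.002]
contact_force: [-0.3, -0.1, -0.5]
gripper_width: 0.748
```

Run:
```python
from h import *
f=grab('wrist','w8.png');bodies(f,z=.039,amin=300)
f=grab('top','t8.png');bodies(f)
plan([.627,.050,.19],106.5)
```

```text
[ 146    0   91   64 3097] [193.  33.] [483.9 327.5] [53.5 35.8] 1.5
[ 282    0   81   52 1177] [321.  39.] [565.3 333.1] [50.8 28.7] 1.5
[ 147  107   93  179 5669] [196. 192.] [479.  218.6] [ 53.9 128.1] 1.9
[ 482  120   33  126 3166] [498. 183.] [690.5 235.4] [18.7 88.3] 5.1
[ 283  126   78  157 8792] [322. 206.] [567.5 216. ] [ 52.3 113.6] 1.2
[ 538  226   53  164 5289] [564. 307.] [756.1 137.3] [ 26.5 140.1] 4.9
[ 363  357   48   60 2137] [386. 386.] [624.2  67.1] [32.9 53.5] 14.9
[311 198  17  18 198] [319. 206.] [627.7  50.1] [33.5 32.4] 17.2
[251 226  16  17 200] [258. 233.] [566.  187.8] [41.  30.3] 7.4
psi 106.5: rot [-1.0000e-01 -2.6000e-01 -1.0506e+02] slide [ -13.4 -166.4   -4.3] |167| j6 now 0.20
psi 286.5: rot [-0.24  0.09 74.94] slide [ 13.4 166.4  -4.3] |167| j6 now 0.20
now [0.5669 0.2058 0.1857] t 45.23 w 0.753 F [ 0.   0.4 -0.3]
```

View pics/w8.png

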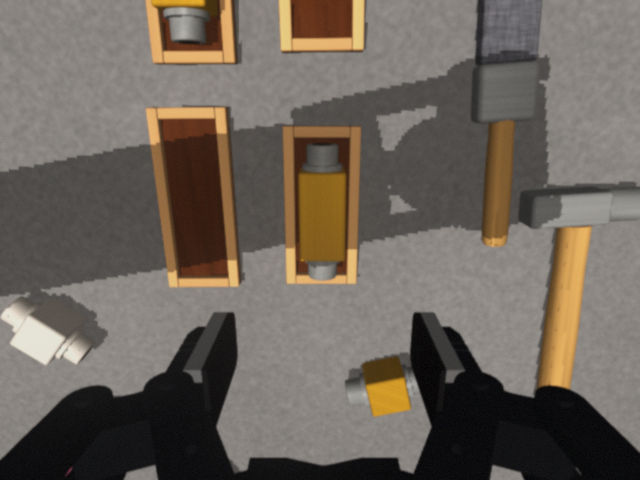

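View pics/t8.png

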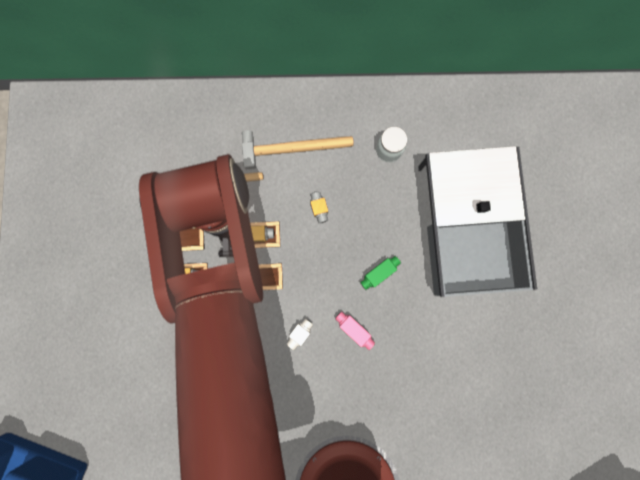

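Valve c lies in its cradle at (322,212), and the box is open. Next is valve a, approached with ψ = 286.5°.

Emit:
jog_arm([
  {"slide": [0,0,0],"rotation": [0,0,6.8]},
  {"slide": [0,0,0],"rotation": [0,0,6.8]},
  {"slide": [0,0,0],"rotation": [0,0,6.8]},
  {"slide": [0,0,0],"rotation": [0,0,6.8]},
  {"slide": [0,0,0],"rotation": [0,0,6.8]},
  {"slide": [0,0,0],"rotation": [0,0,6.8]},
  {"slide": [0,0,0],"rotation": [0,0,6.8]},
  {"slide": [0,0,0],"rotation": [0,0,6.8]},
  {"slide": [0,0,0],"rotation": [0,0,6.8]},
  {"slide": [0,0,0],"rotation": [0,0,6.8]},
  {"slide": [0,0,0],"rotation": [0,0,6.9]},
], fingers=1)

```text
time: 46.15
tool_pos: [0.5664, 0.2056, 0.1841]
tool_rot: [-0.001, 0.99, 0.141, -0.003]
contact_force: [0.1, -0.1, 0.1]
gripper_width: 1.001
```

Emit:
jog_arm([
  {"slide": [1.5,18.5,-0.5],"rotation": [0,0,0]},
  {"slide": [1.5,18.5,-0.5],"rotation": [0,0,0]},
  {"slide": [1.5,18.5,-0.5],"rotation": [0,0,0]},
  {"slide": [1.5,18.5,-0.5],"rotation": [0,0,0]},
  {"slide": [1.5,18.5,-0.5],"rotation": [0,0,0]},
  {"slide": [1.5,18.5,-0.5],"rotation": [0,0,0]},
  {"slide": [1.5,18.5,-0.5],"rotation": [0,0,0]},
  {"slide": [1.5,18.5,-0.5],"rotation": [0,0,0]},
  {"slide": [1.5,18.5,-0.5],"rotation": [0,0,0]},
  {"slide": [0,0,0],"rotation": [0,0,0]},
  {"slide": [0,0,0],"rotation": [0,0,0]},
  {"slide": [0,0,0],"rotation": [0,0,0]},
])

```text
time: 47.15
tool_pos: [0.6271, 0.0506, 0.1894]
tool_rot: [-0.001, 0.99, 0.144, -0.002]
contact_force: [-0.2, -0.9, 0.1]
gripper_width: 0.994
```

Run:
```python
from h import *
f=grab('wrist','w9.png');bodies(f,amin=500)
for d in place_of('valve_a_center','wrist'): print(d,onz(f,d['uv'],.017))
f=grab('top'); bodies(f); grab('top')
plan([.627,.050,.008],286.5,False)
```

```text
[ 305    0  208   43 4831] [438.  15.] [772.9  39. ] [ 22.9 130.5] 8.5
[  26    7  152   56 4332] [103.  35.] [702.9 221.6] [17.8 95.6] 5.1
[  31  168  169  108 9254] [110. 221.] [578.6 197.7] [ 57.5 118. ] 1.2
[ 301  186   47   53 2113] [324. 214.] [631.   52.7] [38.1 33.4] 14.8
[  10  277  174   89 4240] [ 78. 318.] [489.5 200.5] [ 58.1 132.6] 1.9
{'uv': [191.2, 476.8], 'score': 0.97} [0.33799619 0.09928435 0.017     ]
{'uv': [323.8, 209.3], 'score': 0.9} [0.62929147 0.05219393 0.017     ]
[311 197  17  18 202] [319. 206.] [629.1  50.5] [34.8 32.2] 14.8
[236 225  27  18 436] [250. 234.] [567.2 208.9] [58.8 38.8] 90.0
[168 268  29  17 348] [180. 276.] [474.4 358.4] [63.7 35.6] 89.1
psi 286.5: rot [-0.13  0.12  0.11] slide [ -0.9   0.8 182.8] |183| j6 now 1.24
now [0.6277 0.051  0.1908] t 47.35 w 1.004 F [0.2 0.1 0.1]
```

View pics/w9.png

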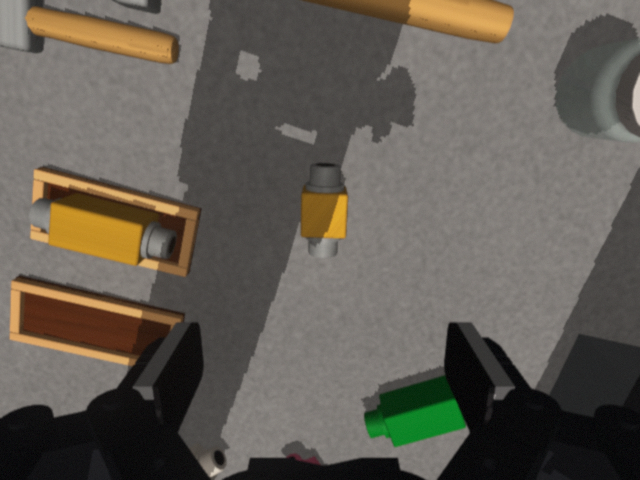

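Emit:
jog_arm([
  {"slide": [0,0,10],"rotation": [0,0,1.5]},
  {"slide": [0,0,20],"rotation": [0,0,0]},
  {"slide": [0,0,25],"rotation": [0,0,0]},
  {"slide": [0,0,25],"rotation": [0,0,0]},
  {"slide": [0,0,25],"rotation": [0,0,0]},
  {"slide": [0,0,25],"rotation": [0,0,0]},
  {"slide": [0,0,20],"rotation": [0,0,0]},
  {"slide": [0,0,15],"rotation": [0,0,0]},
  {"slide": [0,0,10],"rotation": [0,0,0]},
  {"slide": [0,0,6],"rotation": [0,0,0]},
  {"slide": [0,0,0],"rotation": [0,0,0]},
  {"slide": [0,0,0],"rotation": [0,0,0]},
])

```text
time: 48.35
tool_pos: [0.6284, 0.0505, 0.011]
tool_rot: [-0.001, 0.991, 0.131, -0.0]
contact_force: [0.5, 0.3, 1.3]
gripper_width: 1.0
```

Emit:
jog_arm([
  {"slide": [0,0,0],"rotation": [0,0,0]},
  {"slide": [0,0,0],"rotation": [0,0,0]},
  {"slide": [0,0,0],"rotation": [0,0,0]},
  {"slide": [0,0,0],"rotation": [0,0,0]},
  {"slide": [0,0,0],"rotation": [0,0,0]},
  {"slide": [0,0,0],"rotation": [0,0,0]},
  {"slide": [0,0,0],"rotation": [0,0,0]},
  {"slide": [0,0,0],"rotation": [0,0,0]},
], fingers=0)

```text
time: 49.02
tool_pos: [0.6285, 0.0504, 0.0111]
tool_rot: [-0.001, 0.991, 0.131, -0.0]
contact_force: [-0.3, 0.2, 5.2]
gripper_width: 0.385
```

Emit:
jog_arm([
  {"slide": [0,0,-10],"rotation": [0,0,0]},
  {"slide": [0,0,-20],"rotation": [0,0,0]},
  {"slide": [0,0,-25],"rotation": [0,0,0]},
  {"slide": [0,0,-25],"rotation": [0,0,0]},
  {"slide": [0,0,-25],"rotation": [0,0,0]},
  {"slide": [0,0,-15],"rotation": [0,0,0]},
  {"slide": [0,0,-10],"rotation": [0,0,0]},
  {"slide": [0,0,0],"rotation": [0,6,0]},
  {"slide": [0,0,0],"rotation": [0,6,0]},
  {"slide": [0,0,0],"rotation": [0,6,0]},
  {"slide": [0,0,0],"rotation": [0,6,0]},
  {"slide": [0,0,0],"rotation": [0,0,0]},
  {"slide": [0,0,0],"rotation": [0,0,0]},
  {"slide": [0,0,0],"rotation": [0,0,0]},
  {"slide": [0,0,0],"rotation": [0,0,0]},
  {"slide": [0,0,0],"rotation": [0,-6,0]},
  {"slide": [0,0,0],"rotation": [0,-6,0]},
  {"slide": [0,0,0],"rotation": [0,-6,0]},
  {"slide": [0,0,0],"rotation": [0,-6,0]},
  {"slide": [0,0,0],"rotation": [0,0,0]},
])

```text
time: 50.68
tool_pos: [0.6324, 0.051, 0.1412]
tool_rot: [-0.0, 0.991, 0.131, -0.0]
contact_force: [-0.3, 0.3, -3.6]
gripper_width: 0.388
```

```bash
python3 -c "
from h import *
[optics.grab_frame('top') for i in range(5)]
tq()"
```

```text
t 52.4333 pos [0.628  0.0503 0.1402] z [-0.002  0.002 -1.   ] TQ tool mean [-0.008   0.0138  0.0039] se [0.0043 0.0054 0.0066] F [-0.03  0.09  4.21]
```

Emit:
jog_arm([
  {"slide": [0,0,0],"rotation": [0,-6,0]},
  {"slide": [0,0,0],"rotation": [0,-6,0]},
  {"slide": [0,0,0],"rotation": [0,-6,0]},
  {"slide": [0,0,0],"rotation": [0,-6,0]},
  {"slide": [0,0,0],"rotation": [0,0,0]},
  {"slide": [0,0,0],"rotation": [0,0,0]},
  {"slide": [0,0,0],"rotation": [0,0,0]},
  {"slide": [0,0,0],"rotation": [0,0,0]},
  {"slide": [0,0,0],"rotation": [0,6,0]},
  {"slide": [0,0,0],"rotation": [0,6,0]},
  {"slide": [0,0,0],"rotation": [0,6,0]},
  {"slide": [0,0,0],"rotation": [0,6,0]},
  {"slide": [0,0,0],"rotation": [0,0,0]},
])

```text
time: 53.52
tool_pos: [0.6239, 0.0497, 0.1405]
tool_rot: [-0.001, 0.991, 0.13, -0.001]
contact_force: [-0.6, 0.1, -5.1]
gripper_width: 0.387
```

```bash
python3 -c "
from h import *
[optics.grab_frame('top') for i in range(5)]
tq()"
```

```text
t 55.2667 pos [0.628  0.0502 0.1402] z [-0.002  0.002 -1.   ] TQ tool mean [-0.0032 -0.0085 -0.0052] se [0.0059 0.0053 0.0061] F [-0.08  0.08  4.15]
```

Valve a's change is 0.022 ± 0.008 Nm, which is ambiguous again. I'll retest with a 30° tilt and measure during a long hold.

Emit:
jog_arm([
  {"slide": [0,0,0],"rotation": [0,7,0]},
  {"slide": [0,0,0],"rotation": [0,7,0]},
  {"slide": [0,0,0],"rotation": [0,7,0]},
  {"slide": [0,0,0],"rotation": [0,7,0]},
  {"slide": [0,0,0],"rotation": [0,7,0]},
  {"slide": [0,0,0],"rotation": [0,0,0]},
  {"slide": [0,0,0],"rotation": [0,0,0]},
  {"slide": [0,0,0],"rotation": [0,0,0]},
  {"slide": [0,0,0],"rotation": [0,0,0]},
])

```text
time: 56.02
tool_pos: [0.6304, 0.0502, 0.1431]
tool_rot: [-0.04, 0.945, 0.125, 0.298]
contact_force: [-0.1, 0.3, -2.6]
gripper_width: 0.381
```

```bash
python3 -c "
from h import *
tq()"
```

```text
t 57.5167 pos [0.628  0.0503 0.1402] z [ 0.552  0.15  -0.82 ] TQ tool mean [-0.0023 -0.6573 -0.0048] se [0.0047 0.0066 0.0057] F [-2.53  0.07  3.79]
```

Emit:
jog_arm([
  {"slide": [0,0,0],"rotation": [0,-7,0]},
  {"slide": [0,0,0],"rotation": [0,-7,0]},
  {"slide": [0,0,0],"rotation": [0,-7,0]},
  {"slide": [0,0,0],"rotation": [0,-7,0]},
  {"slide": [0,0,0],"rotation": [0,-7,0]},
  {"slide": [0,0,0],"rotation": [0,0,0]},
  {"slide": [0,0,0],"rotation": [0,0,0]},
  {"slide": [0,0,0],"rotation": [0,0,0]},
  {"slide": [0,0,0],"rotation": [0,0,0]},
])

```text
time: 58.27
tool_pos: [0.627, 0.0501, 0.1399]
tool_rot: [-0.001, 0.991, 0.131, -0.0]
contact_force: [0.9, 0.3, -3.7]
gripper_width: 0.384
```

```bash
python3 -c "
from h import *
tq(60)"
```

```text
t 61.2667 pos [0.628  0.0503 0.1402] z [-0.002  0.002 -1.   ] TQ tool mean [-0.0073 -0.0059 -0.0016] se [0.0034 0.004  0.0041] F [ 0.07 -0.04  4.35]
```

Emit:
jog_arm([
  {"slide": [0,0,0],"rotation": [0,-7,0]},
  {"slide": [0,0,0],"rotation": [0,-7,0]},
  {"slide": [0,0,0],"rotation": [0,-7,0]},
  {"slide": [0,0,0],"rotation": [0,-7,0]},
  {"slide": [0,0,0],"rotation": [0,-7,0]},
  {"slide": [0,0,0],"rotation": [0,0,0]},
  {"slide": [0,0,0],"rotation": [0,0,0]},
  {"slide": [0,0,0],"rotation": [0,0,0]},
  {"slide": [0,0,0],"rotation": [0,0,0]},
])

```text
time: 62.02
tool_pos: [0.6282, 0.0501, 0.1421]
tool_rot: [0.039, 0.946, 0.125, -0.297]
contact_force: [0.1, -0.1, -3.3]
gripper_width: 0.386
```

```bash
python3 -c "
from h import *
tq()"
```

```text
t 63.5167 pos [0.628  0.0502 0.1401] z [-0.556 -0.148 -0.818] TQ tool mean [0.0064 0.6476 0.0039] se [0.0044 0.0066 0.0059] F [ 2.41 -0.01  3.42]
```

Emit:
jog_arm([
  {"slide": [0,0,0],"rotation": [0,7,0]},
  {"slide": [0,0,0],"rotation": [0,7,0]},
  {"slide": [0,0,0],"rotation": [0,7,0]},
  {"slide": [0,0,0],"rotation": [0,7,0]},
  {"slide": [0,0,0],"rotation": [0,7,0]},
  {"slide": [0,0,0],"rotation": [0,0,0]},
  {"slide": [0,0,0],"rotation": [0,0,0]},
  {"slide": [0,0,0],"rotation": [0,0,0]},
  {"slide": [0,0,0],"rotation": [0,0,0]},
])

```text
time: 64.27
tool_pos: [0.6293, 0.0503, 0.1407]
tool_rot: [-0.001, 0.991, 0.131, -0.001]
contact_force: [-0.3, 0.2, -3.6]
gripper_width: 0.381
```

```bash
python3 -c "
from h import *
tq(60)"
```

```text
t 67.2667 pos [0.628  0.0502 0.1402] z [-0.002  0.002 -1.   ] TQ tool mean [-0.0032  0.0039  0.0036] se [0.004  0.0042 0.0042] F [-0.05 -0.05  4.4 ]
```

The fast return to level may be shaking the slug back: the TCP swings 4 mm at the stops and friction only holds to about 10°. I'll repeat with a slow return.

Emit:
jog_arm([
  {"slide": [0,0,0],"rotation": [0,3,0]},
  {"slide": [0,0,0],"rotation": [0,5,0]},
  {"slide": [0,0,0],"rotation": [0,5,0]},
  {"slide": [0,0,0],"rotation": [0,5,0]},
  {"slide": [0,0,0],"rotation": [0,2,0]},
  {"slide": [0,0,0],"rotation": [0,0,0]},
  {"slide": [0,0,0],"rotation": [0,0,0]},
  {"slide": [0,0,0],"rotation": [0,0,0]},
  {"slide": [0,0,0],"rotation": [0,0,0]},
  {"slide": [0,0,0],"rotation": [0,0,0]},
  {"slide": [0,0,0],"rotation": [0,0,0]},
])

```text
time: 68.18
tool_pos: [0.6285, 0.0504, 0.1404]
tool_rot: [-0.024, 0.976, 0.129, 0.171]
contact_force: [0.1, 0.1, -4.2]
gripper_width: 0.386
```

Emit:
jog_arm([
  {"slide": [0,0,0],"rotation": [0,-0.5,0]},
  {"slide": [0,0,0],"rotation": [0,-1,0]},
  {"slide": [0,0,0],"rotation": [0,-1.5,0]},
  {"slide": [0,0,0],"rotation": [0,-1.5,0]},
  {"slide": [0,0,0],"rotation": [0,-1.5,0]},
  {"slide": [0,0,0],"rotation": [0,-1.5,0]},
  {"slide": [0,0,0],"rotation": [0,-1.5,0]},
  {"slide": [0,0,0],"rotation": [0,-1.5,0]},
  {"slide": [0,0,0],"rotation": [0,-1.5,0]},
  {"slide": [0,0,0],"rotation": [0,-1.5,0]},
  {"slide": [0,0,0],"rotation": [0,-1.5,0]},
  {"slide": [0,0,0],"rotation": [0,-1.5,0]},
  {"slide": [0,0,0],"rotation": [0,-1,0]},
  {"slide": [0,0,0],"rotation": [0,-1,0]},
  {"slide": [0,0,0],"rotation": [0,-1,0]},
  {"slide": [0,0,0],"rotation": [0,-0.5,0]},
  {"slide": [0,0,0],"rotation": [0,0,0]},
  {"slide": [0,0,0],"rotation": [0,0,0]},
  {"slide": [0,0,0],"rotation": [0,0,0]},
])

```text
time: 69.77
tool_pos: [0.6279, 0.0502, 0.1401]
tool_rot: [-0.001, 0.991, 0.131, -0.001]
contact_force: [-0.1, -1.0, -4.2]
gripper_width: 0.382
```

```bash
python3 -c "
from h import *
tq(50)"
```

```text
t 72.2667 pos [0.628  0.0503 0.1402] z [-0.002  0.002 -1.   ] TQ tool mean [ 0.0002  0.0443 -0.0081] se [0.0042 0.004  0.0044] F [0.1  0.06 4.26]
```

Emit:
jog_arm([
  {"slide": [0,0,0],"rotation": [0,-3,0]},
  {"slide": [0,0,0],"rotation": [0,-5,0]},
  {"slide": [0,0,0],"rotation": [0,-5,0]},
  {"slide": [0,0,0],"rotation": [0,-5,0]},
  {"slide": [0,0,0],"rotation": [0,-2,0]},
  {"slide": [0,0,0],"rotation": [0,0,0]},
  {"slide": [0,0,0],"rotation": [0,0,0]},
  {"slide": [0,0,0],"rotation": [0,0,0]},
  {"slide": [0,0,0],"rotation": [0,0,0]},
  {"slide": [0,0,0],"rotation": [0,0,0]},
  {"slide": [0,0,0],"rotation": [0,0,0]},
])

```text
time: 73.18
tool_pos: [0.6278, 0.0501, 0.1406]
tool_rot: [0.022, 0.976, 0.129, -0.173]
contact_force: [0.5, -1.2, -6.2]
gripper_width: 0.383
```

Emit:
jog_arm([
  {"slide": [0,0,0],"rotation": [0,0.5,0]},
  {"slide": [0,0,0],"rotation": [0,1,0]},
  {"slide": [0,0,0],"rotation": [0,1.5,0]},
  {"slide": [0,0,0],"rotation": [0,1.5,0]},
  {"slide": [0,0,0],"rotation": [0,1.5,0]},
  {"slide": [0,0,0],"rotation": [0,1.5,0]},
  {"slide": [0,0,0],"rotation": [0,1.5,0]},
  {"slide": [0,0,0],"rotation": [0,1.5,0]},
  {"slide": [0,0,0],"rotation": [0,1.5,0]},
  {"slide": [0,0,0],"rotation": [0,1.5,0]},
  {"slide": [0,0,0],"rotation": [0,1.5,0]},
  {"slide": [0,0,0],"rotation": [0,1.5,0]},
  {"slide": [0,0,0],"rotation": [0,1,0]},
  {"slide": [0,0,0],"rotation": [0,1,0]},
  {"slide": [0,0,0],"rotation": [0,1,0]},
  {"slide": [0,0,0],"rotation": [0,0.5,0]},
  {"slide": [0,0,0],"rotation": [0,0,0]},
  {"slide": [0,0,0],"rotation": [0,0,0]},
  {"slide": [0,0,0],"rotation": [0,0,0]},
])

```text
time: 74.77
tool_pos: [0.628, 0.0502, 0.1401]
tool_rot: [-0.001, 0.991, 0.131, -0.001]
contact_force: [0.5, 0.1, -4.6]
gripper_width: 0.388
```

```bash
python3 -c "
from h import *
tq(50)"
```

```text
t 77.2667 pos [0.628  0.0503 0.1402] z [-0.002  0.002 -1.   ] TQ tool mean [-0.0084 -0.0372 -0.0008] se [0.0043 0.0041 0.0047] F [0.17 0.13 4.34]
```

With the slow return, valve a reads +0.044 then −0.037 Nm. That 0.08 Nm change matches the slug exactly, so valve a is faulty. The fast tests of b and c were invalid and need repeating slowly. First, valve a goes to the box.

Emit:
jog_arm([
  {"slide": [0,0,0],"rotation": [0,0,5.8]},
  {"slide": [0,0,0],"rotation": [0,0,5.7]},
  {"slide": [0,0,0],"rotation": [0,0,0]},
])

```text
time: 77.52
tool_pos: [0.628, 0.0503, 0.1401]
tool_rot: [-0.001, 1.0, 0.03, -0.001]
contact_force: [0.5, 0.4, -3.6]
gripper_width: 0.386
```

Run:
```python
from h import *
plan([.502,-.26,.145],273.5,False)
```

```text
psi 273.5: rot [-0.09  0.11 -0.05] slide [-144.7  302.    -4.9] |335| j6 now 1.47
now [0.628  0.0503 0.1401] t 77.52 w 0.386 F [ 0.5  0.4 -3.6]
```

Emit:
jog_arm([
  {"slide": [-6,12,-2],"rotation": [0,0,0]},
  {"slide": [-10.5,22,-2],"rotation": [0,0,0]},
  {"slide": [-10.5,22,-1],"rotation": [0,0,0]},
  {"slide": [-10.5,22,0],"rotation": [0,0,0]},
  {"slide": [-10.5,22,0],"rotation": [0,0,0]},
  {"slide": [-10.5,22,0],"rotation": [0,0,0]},
  {"slide": [-10.5,22,0],"rotation": [0,0,0]},
  {"slide": [-10.5,22,0],"rotation": [0,0,0]},
  {"slide": [-10.5,22,0],"rotation": [0,0,0]},
  {"slide": [-10.5,22,0],"rotation": [0,0,0]},
  {"slide": [-10.5,22,0],"rotation": [0,0,0]},
  {"slide": [-10.5,22,0],"rotation": [0,0,0]},
  {"slide": [-10.5,22,0],"rotation": [0,0,0]},
  {"slide": [-8,16,0],"rotation": [0,0,0]},
  {"slide": [-5,10,0],"rotation": [0,0,0]},
  {"slide": [0,0,0],"rotation": [0,0,0]},
  {"slide": [0,0,0],"rotation": [0,0,0]},
])

```text
time: 78.93
tool_pos: [0.5017, -0.2604, 0.145]
tool_rot: [-0.001, 1.0, 0.031, -0.001]
contact_force: [-0.2, 0.1, -4.9]
gripper_width: 0.385
```

Run:
```python
from h import *
grab('wrist','w10.png')
plan([.502,-.26,.04],273.5,False)
```

```text
psi 273.5: rot [-0.13  0.1   0.08] slide [1.000e-01 2.000e-01 1.049e+02] |105| j6 now 0.90
now [ 0.5019 -0.2598  0.1449] t 78.98 w 0.384 F [-0.2  0.1 -3.2]
```

View pics/w10.png

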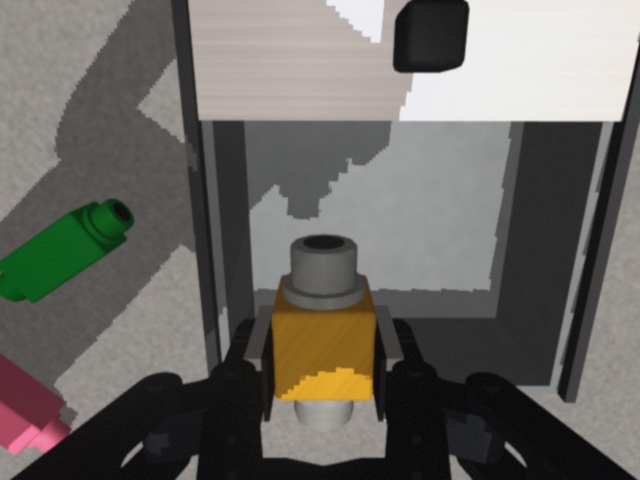

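Valve a hangs over the box interior at (323,340), clear of the walls. Lower and release.

Emit:
jog_arm([
  {"slide": [0,3,10],"rotation": [0,0,0]},
  {"slide": [0,0,18],"rotation": [0,0,0]},
  {"slide": [0,0,20],"rotation": [0,0,0]},
  {"slide": [0,0,20],"rotation": [0,0,0]},
  {"slide": [0,0,18],"rotation": [0,0,0]},
  {"slide": [0,0,10],"rotation": [0,0,0]},
  {"slide": [0,0,7],"rotation": [0,0,0]},
  {"slide": [0,0,5],"rotation": [0,0,0]},
  {"slide": [0,0,3],"rotation": [0,0,0]},
  {"slide": [0,0,0],"rotation": [0,0,0]},
  {"slide": [0,0,0],"rotation": [0,0,0]},
])

```text
time: 79.9
tool_pos: [0.5026, -0.2633, 0.0348]
tool_rot: [-0.0, 1.0, 0.031, -0.0]
contact_force: [0.7, 0.1, -4.7]
gripper_width: 0.39
```

Emit:
jog_arm([
  {"slide": [0,0,0],"rotation": [0,0,0]},
  {"slide": [0,0,0],"rotation": [0,0,0]},
  {"slide": [0,0,0],"rotation": [0,0,0]},
  {"slide": [0,0,0],"rotation": [0,0,0]},
  {"slide": [0,0,-15],"rotation": [0,0,0]},
  {"slide": [0,0,-30],"rotation": [0,0,0]},
  {"slide": [0,0,-30],"rotation": [0,0,0]},
  {"slide": [0,0,-30],"rotation": [0,0,0]},
  {"slide": [0,0,-30],"rotation": [0,0,0]},
  {"slide": [0,0,-20],"rotation": [0,0,0]},
  {"slide": [0,0,0],"rotation": [0,0,0]},
], fingers=0.58)

```text
time: 80.82
tool_pos: [0.5051, -0.2652, 0.1961]
tool_rot: [0.003, 1.0, 0.031, 0.004]
contact_force: [0.3, 0.3, 0.3]
gripper_width: 0.576
```

Run:
```python
from h import *
f=grab('wrist','w11.png')
f=grab('top','t11.png');bodies(f)
plan([.568,.2065,.19],1.3)
```

```text
[236 225  31  18 442] [250. 234.] [566.9 204.4] [38.9 67.6] 0.3
[450 251  18  16 233] [458. 259.] [ 503.  -261.8] [31.8 37.2] 4.2
[168 268  26  17 348] [180. 276.] [474.4 361.7] [57.  35.6] 89.1
psi 1.3: rot [ 2.000e-02 -1.000e-02 -8.776e+01] slide [4.685e+02 7.590e+01 2.000e-01] |475| j6 now 0.89
psi 181.3: rot [-1.000e-02 -2.000e-02  9.224e+01] slide [-4.685e+02 -7.590e+01  2.000e-01] |475| j6 now 0.89
now [ 0.5028 -0.2636  0.1902] t 80.92 w 0.581 F [-0.1  0.2 -0.3]
```

View pics/w11.png

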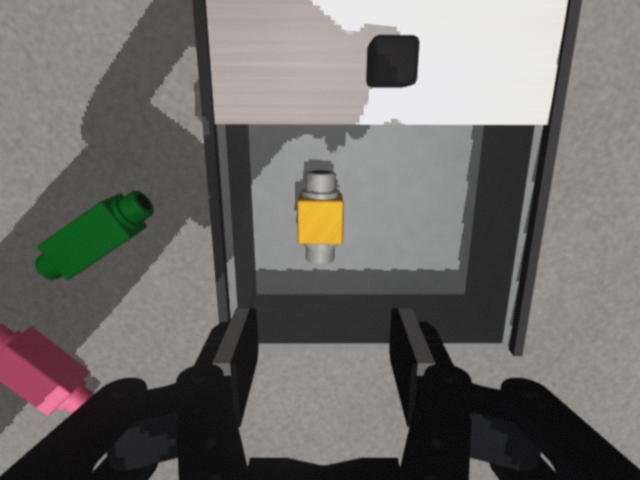

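View pics/t11.png

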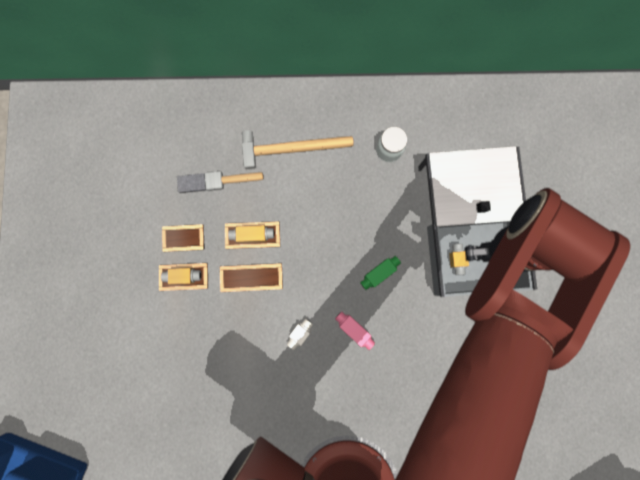

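Valve a lies flat in the box at (320,218). The top view shows c and b in their cradles. Back to c for a proper slow test.

Emit:
jog_arm([
  {"slide": [0,0,0],"rotation": [0,0,-6.75]},
  {"slide": [0,0,0],"rotation": [0,0,-6.75]},
  {"slide": [0,0,0],"rotation": [0,0,-6.75]},
  {"slide": [0,0,0],"rotation": [0,0,-6.75]},
  {"slide": [0,0,0],"rotation": [0,0,-6.75]},
  {"slide": [0,0,0],"rotation": [0,0,-6.75]},
  {"slide": [0,0,0],"rotation": [0,0,-6.75]},
  {"slide": [0,0,0],"rotation": [0,0,-6.75]},
  {"slide": [0,0,0],"rotation": [0,0,-6.75]},
  {"slide": [0,0,0],"rotation": [0,0,-6.75]},
  {"slide": [0,0,0],"rotation": [0,0,-6.75]},
  {"slide": [0,0,0],"rotation": [0,0,-6.75]},
  {"slide": [0,0,0],"rotation": [0,0,-6.75]},
], fingers=0.75)

```text
time: 82.0
tool_pos: [0.5011, -0.2624, 0.1861]
tool_rot: [-0.003, 0.697, 0.717, -0.0]
contact_force: [-0.8, -0.4, 0.3]
gripper_width: 0.748
```

Emit:
jog_arm([
  {"slide": [29,4.7,0],"rotation": [0,0,0]},
  {"slide": [29,4.7,0],"rotation": [0,0,0]},
  {"slide": [29,4.7,0],"rotation": [0,0,0]},
  {"slide": [29,4.7,0],"rotation": [0,0,0]},
  {"slide": [29,4.7,0],"rotation": [0,0,0]},
  {"slide": [29,4.7,0],"rotation": [0,0,0]},
  {"slide": [29,4.7,0],"rotation": [0,0,0]},
  {"slide": [29,4.7,0],"rotation": [0,0,0]},
  {"slide": [29,4.7,0],"rotation": [0,0,0]},
  {"slide": [29,4.7,0],"rotation": [0,0,0]},
  {"slide": [29,4.7,0],"rotation": [0,0,0]},
  {"slide": [29,4.7,0],"rotation": [0,0,0]},
  {"slide": [29,4.7,0],"rotation": [0,0,0]},
  {"slide": [29,4.7,0],"rotation": [0,0,0]},
  {"slide": [29,4.7,0],"rotation": [0,0,0]},
  {"slide": [33,5,0],"rotation": [0,0,0]},
  {"slide": [0,0,0],"rotation": [0,0,0]},
  {"slide": [0,0,0],"rotation": [0,0,0]},
])

```text
time: 83.5
tool_pos: [0.5658, 0.2074, 0.1869]
tool_rot: [-0.002, 0.698, 0.716, -0.002]
contact_force: [-0.1, -0.7, 0.0]
gripper_width: 0.751
```

Run:
```python
from h import *
f=grab('wrist','w12.png'); grab('top')
plan([.568,.2075,.017],1.3,False)
```

```text
psi 1.3: rot [-0.28 -0.03 -0.01] slide [  1.8   1.8 170.6] |171| j6 now 0.20
now [0.5662 0.2057 0.1876] t 83.6 w 0.751 F [ 0.1 -0.7 -0.5]
```

View pics/w12.png

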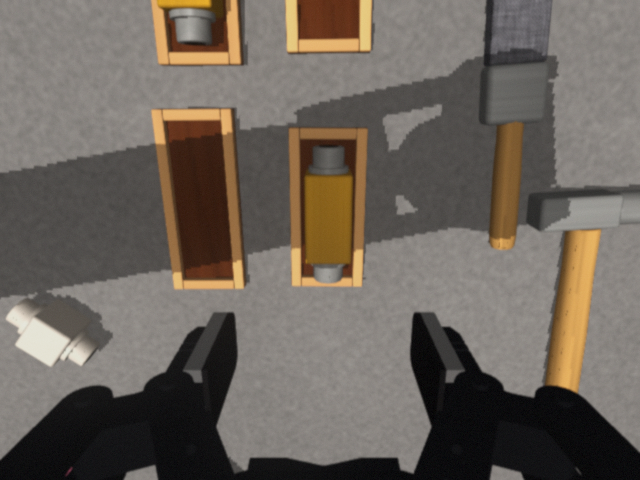

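Emit:
jog_arm([
  {"slide": [2,1.8,10],"rotation": [0,0,0]},
  {"slide": [0,0,20],"rotation": [0,0,0]},
  {"slide": [0,0,25],"rotation": [0,0,0]},
  {"slide": [0,0,25],"rotation": [0,0,0]},
  {"slide": [0,0,25],"rotation": [0,0,0]},
  {"slide": [0,0,20],"rotation": [0,0,0]},
  {"slide": [0,0,18],"rotation": [0,0,0]},
  {"slide": [0,0,14],"rotation": [0,0,0]},
  {"slide": [0,0,9],"rotation": [0,0,0]},
  {"slide": [0,0,4],"rotation": [0,0,0]},
  {"slide": [0,0,0],"rotation": [0,0,0]},
  {"slide": [0,0,0],"rotation": [0,0,0]},
])

```text
time: 84.6
tool_pos: [0.5692, 0.2087, 0.0203]
tool_rot: [-0.001, 0.699, 0.715, 0.0]
contact_force: [0.1, -0.5, 0.1]
gripper_width: 0.751
```

Emit:
jog_arm([
  {"slide": [0,0,0],"rotation": [0,0,0]},
  {"slide": [0,0,0],"rotation": [0,0,0]},
  {"slide": [0,0,0],"rotation": [0,0,0]},
  {"slide": [0,0,0],"rotation": [0,0,0]},
  {"slide": [0,0,0],"rotation": [0,0,0]},
  {"slide": [0,0,0],"rotation": [0,0,0]},
  {"slide": [0,0,0],"rotation": [0,0,0]},
], fingers=0)

```text
time: 85.18
tool_pos: [0.5696, 0.2091, 0.0211]
tool_rot: [-0.001, 0.699, 0.715, 0.001]
contact_force: [-0.2, 1.3, 6.3]
gripper_width: 0.381
```

Emit:
jog_arm([
  {"slide": [0,0,-6],"rotation": [0,0,0]},
  {"slide": [0,0,-14],"rotation": [0,0,0]},
  {"slide": [0,0,-20],"rotation": [0,0,0]},
  {"slide": [0,0,-25],"rotation": [0,0,0]},
  {"slide": [0,0,-25],"rotation": [0,0,0]},
  {"slide": [0,0,-15],"rotation": [0,0,0]},
  {"slide": [0,0,-8],"rotation": [0,0,0]},
  {"slide": [0,0,0],"rotation": [0,5,0]},
  {"slide": [0,0,0],"rotation": [0,5,0]},
  {"slide": [0,0,0],"rotation": [0,5,0]},
  {"slide": [0,0,0],"rotation": [0,5,0]},
  {"slide": [0,0,0],"rotation": [0,0,0]},
  {"slide": [0,0,0],"rotation": [0,0,0]},
  {"slide": [0,0,0],"rotation": [0,0,0]},
  {"slide": [0,0,0],"rotation": [0,0,0]},
  {"slide": [0,0,0],"rotation": [0,0,0]},
  {"slide": [0,0,0],"rotation": [0,0,0]},
  {"slide": [0,0,0],"rotation": [0,-0.5,0]},
  {"slide": [0,0,0],"rotation": [0,-1,0]},
  {"slide": [0,0,0],"rotation": [0,-1.5,0]},
])

```text
time: 86.85
tool_pos: [0.5687, 0.2084, 0.1324]
tool_rot: [-0.106, 0.692, 0.707, 0.102]
contact_force: [0.4, 0.0, -4.9]
gripper_width: 0.384
```

Emit:
jog_arm([
  {"slide": [0,0,0],"rotation": [0,-1.5,0]},
  {"slide": [0,0,0],"rotation": [0,-1.5,0]},
  {"slide": [0,0,0],"rotation": [0,-1.5,0]},
  {"slide": [0,0,0],"rotation": [0,-1.5,0]},
  {"slide": [0,0,0],"rotation": [0,-1.5,0]},
  {"slide": [0,0,0],"rotation": [0,-1.5,0]},
  {"slide": [0,0,0],"rotation": [0,-1.5,0]},
  {"slide": [0,0,0],"rotation": [0,-1.5,0]},
  {"slide": [0,0,0],"rotation": [0,-1.5,0]},
  {"slide": [0,0,0],"rotation": [0,-1,0]},
  {"slide": [0,0,0],"rotation": [0,-1,0]},
  {"slide": [0,0,0],"rotation": [0,-1,0]},
  {"slide": [0,0,0],"rotation": [0,-0.5,0]},
  {"slide": [0,0,0],"rotation": [0,0,0]},
  {"slide": [0,0,0],"rotation": [0,0,0]},
  {"slide": [0,0,0],"rotation": [0,0,0]},
])

```text
time: 88.18
tool_pos: [0.5687, 0.2084, 0.1324]
tool_rot: [-0.001, 0.699, 0.715, -0.0]
contact_force: [0.2, -0.4, -3.6]
gripper_width: 0.387
```

```bash
python3 -c "
from h import *
tq(40)"
```

```text
t 90.1833 pos [0.5688 0.2085 0.1325] z [-0.002  0.001 -1.   ] TQ tool mean [-0.0084  0.0015 -0.0047] se [0.0051 0.0042 0.0036] F [-0.22  0.13  4.18]
```

Emit:
jog_arm([
  {"slide": [0,0,0],"rotation": [0,-5,0]},
  {"slide": [0,0,0],"rotation": [0,-5,0]},
  {"slide": [0,0,0],"rotation": [0,-5,0]},
  {"slide": [0,0,0],"rotation": [0,-5,0]},
  {"slide": [0,0,0],"rotation": [0,0,0]},
  {"slide": [0,0,0],"rotation": [0,0,0]},
  {"slide": [0,0,0],"rotation": [0,0,0]},
  {"slide": [0,0,0],"rotation": [0,0,0]},
  {"slide": [0,0,0],"rotation": [0,0,0]},
  {"slide": [0,0,0],"rotation": [0,0,0]},
  {"slide": [0,0,0],"rotation": [0,0.5,0]},
  {"slide": [0,0,0],"rotation": [0,1,0]},
  {"slide": [0,0,0],"rotation": [0,1.5,0]},
])

```text
time: 91.27
tool_pos: [0.5687, 0.2086, 0.1324]
tool_rot: [0.104, 0.691, 0.708, -0.103]
contact_force: [0.4, 0.2, -4.3]
gripper_width: 0.383
```

Emit:
jog_arm([
  {"slide": [0,0,0],"rotation": [0,1.5,0]},
  {"slide": [0,0,0],"rotation": [0,1.5,0]},
  {"slide": [0,0,0],"rotation": [0,1.5,0]},
  {"slide": [0,0,0],"rotation": [0,1.5,0]},
  {"slide": [0,0,0],"rotation": [0,1.5,0]},
  {"slide": [0,0,0],"rotation": [0,1.5,0]},
  {"slide": [0,0,0],"rotation": [0,1.5,0]},
  {"slide": [0,0,0],"rotation": [0,1.5,0]},
  {"slide": [0,0,0],"rotation": [0,1.5,0]},
  {"slide": [0,0,0],"rotation": [0,1,0]},
  {"slide": [0,0,0],"rotation": [0,1,0]},
  {"slide": [0,0,0],"rotation": [0,1,0]},
  {"slide": [0,0,0],"rotation": [0,0.5,0]},
  {"slide": [0,0,0],"rotation": [0,0,0]},
  {"slide": [0,0,0],"rotation": [0,0,0]},
  {"slide": [0,0,0],"rotation": [0,0,0]},
])

```text
time: 92.6
tool_pos: [0.5687, 0.2086, 0.1325]
tool_rot: [-0.001, 0.699, 0.715, -0.0]
contact_force: [0.0, -0.4, -4.1]
gripper_width: 0.382
```

```bash
python3 -c "
from h import *
tq(40)
plan([.5675,.206,.0185],1.3)"
```

```text
t 94.6 pos [0.5688 0.2085 0.1325] z [-0.002  0.002 -1.   ] TQ tool mean [ 0.0006  0.0063 -0.0031] se [0.0051 0.0047 0.0044] F [-0.01 -0.03  4.07]
psi 1.3: rot [-0.11 -0.09 -0.01] slide [ -2.5  -1.3 114. ] |114| j6 now 0.20
psi 181.3: rot [-1.5000e-01  1.7000e-01  1.7999e+02] slide [  2.5   1.3 114. ] |114| j6 now 0.20
now [0.5688 0.2085 0.1325] t 94.6 w 0.383 F [-0.2  0.2 -4.1]
```

Valve c changes by −0.005 ± 0.006 Nm with the slow method, so it's confirmed sound. I'll put it back.

Emit:
jog_arm([
  {"slide": [0,-1.2,10],"rotation": [0,0,0]},
  {"slide": [0,0,20],"rotation": [0,0,0]},
  {"slide": [0,0,22],"rotation": [0,0,0]},
  {"slide": [0,0,22],"rotation": [0,0,0]},
  {"slide": [0,0,16],"rotation": [0,0,0]},
  {"slide": [0,0,10],"rotation": [0,0,0]},
  {"slide": [0,0,7],"rotation": [0,0,0]},
  {"slide": [0,0,4.5],"rotation": [0,0,0]},
  {"slide": [0,0,0],"rotation": [0,0,0]},
  {"slide": [0,0,0],"rotation": [0,0,0]},
  {"slide": [0,0,0],"rotation": [0,0,0]},
])

```text
time: 95.52
tool_pos: [0.5682, 0.2089, 0.0219]
tool_rot: [-0.001, 0.699, 0.715, 0.001]
contact_force: [0.5, -0.6, -4.0]
gripper_width: 0.379
```

Emit:
jog_arm([
  {"slide": [0,0,0],"rotation": [0,0,0]},
  {"slide": [0,0,0],"rotation": [0,0,0]},
  {"slide": [0,0,0],"rotation": [0,0,0]},
  {"slide": [0,0,0],"rotation": [0,0,0]},
  {"slide": [0,0,0],"rotation": [0,0,0]},
  {"slide": [0,0,-10],"rotation": [0,0,0]},
  {"slide": [0,0,-20],"rotation": [0,0,0]},
  {"slide": [0,0,-30],"rotation": [0,0,0]},
  {"slide": [0,0,-30],"rotation": [0,0,0]},
  {"slide": [0,0,-30],"rotation": [0,0,0]},
  {"slide": [0,0,-30],"rotation": [0,0,0]},
  {"slide": [0,0,-20],"rotation": [0,0,0]},
  {"slide": [0,0,0],"rotation": [0,0,0]},
  {"slide": [0,0,0],"rotation": [0,0,0]},
], fingers=0.75)

```text
time: 96.68
tool_pos: [0.5687, 0.2086, 0.1935]
tool_rot: [-0.0, 0.699, 0.715, 0.002]
contact_force: [0.2, -0.2, -1.0]
gripper_width: 0.747
```

Run:
```python
from h import *
grab('wrist','w13.png'); grab('top')
plan([.475,.366,.188],1.4)
```

```text
psi 1.4: rot [-0.23 -0.06 -0.1 ] slide [160.  -88.    1.7] |183| j6 now 0.21
psi 181.4: rot [-1.000e-01  3.600e-01  1.799e+02] slide [-160.    88.     1.7] |183| j6 now 0.21
now [0.5668 0.2082 0.1897] t 96.78 w 0.75 F [-0.2  0.  -0.2]
```

View pics/w13.png

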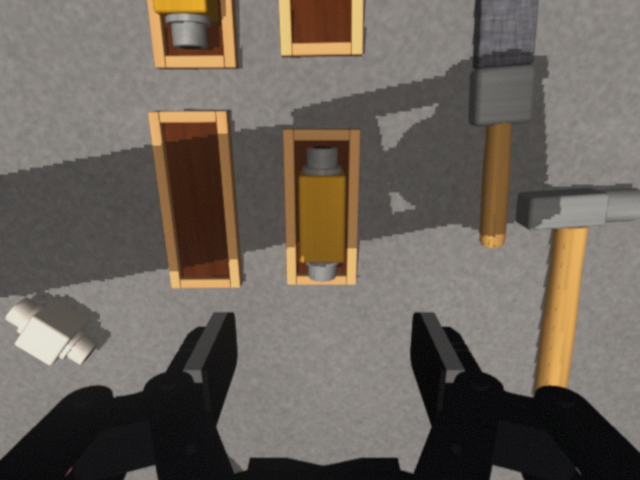

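Valve c is back flat in its cradle at (322,214). Now b.

Emit:
jog_arm([
  {"slide": [20,-11,0],"rotation": [0,0,0]},
  {"slide": [20,-11,0],"rotation": [0,0,0]},
  {"slide": [20,-11,0],"rotation": [0,0,0]},
  {"slide": [20,-11,0],"rotation": [0,0,0]},
  {"slide": [20,-11,0],"rotation": [0,0,0]},
  {"slide": [20,-11,0],"rotation": [0,0,0]},
  {"slide": [20,-11,0],"rotation": [0,0,0]},
  {"slide": [20,-11,0],"rotation": [0,0,0]},
  {"slide": [0,0,0],"rotation": [0,0,0]},
  {"slide": [0,0,0],"rotation": [0,0,0]},
  {"slide": [0,0,0],"rotation": [0,0,0]},
])

```text
time: 97.7
tool_pos: [0.4756, 0.3656, 0.1898]
tool_rot: [-0.001, 0.699, 0.715, -0.002]
contact_force: [-0.5, 0.3, -0.3]
gripper_width: 0.75
```

Run:
```python
from h import *
f=grab('wrist','w14.png'); grab('top'); grab('top')
for d in place_of('valve_b_center','wrist'): print(d,onz(f,d['uv'],.022))
plan([.475,.366,.0155],1.4,False)
```

```text
{'uv': [320.4, 215.3], 'score': 0.77} [0.47296675 0.36552631 0.022     ]
psi 1.4: rot [-0.14 -0.06 -0.18] slide [  0.6  -1.5 175.6] |176| j6 now 0.51
now [0.4765 0.3655 0.1911] t 97.9 w 0.75 F [ 0.4  0.3 -0.6]
```

View pics/w14.png

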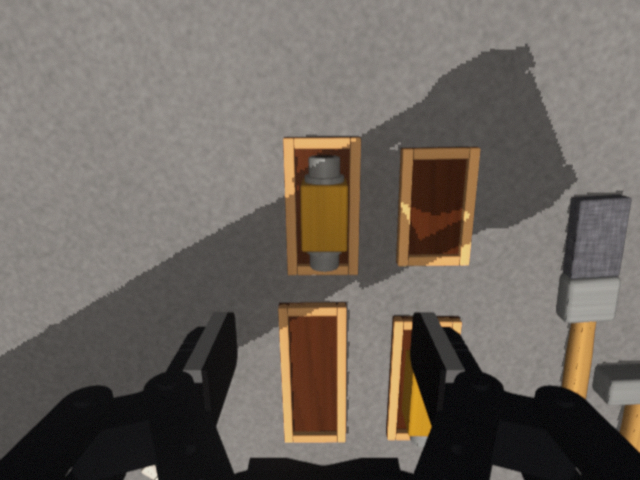

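Valve b is at (325,215), centred between the fingers. Grip, lift and slow-test it.

Emit:
jog_arm([
  {"slide": [0,-0.8,10],"rotation": [0,0,0]},
  {"slide": [0,0,20],"rotation": [0,0,0]},
  {"slide": [0,0,25],"rotation": [0,0,0]},
  {"slide": [0,0,25],"rotation": [0,0,0]},
  {"slide": [0,0,25],"rotation": [0,0,0]},
  {"slide": [0,0,22],"rotation": [0,0,0]},
  {"slide": [0,0,19],"rotation": [0,0,0]},
  {"slide": [0,0,14],"rotation": [0,0,0]},
  {"slide": [0,0,9],"rotation": [0,0,0]},
  {"slide": [0,0,4],"rotation": [0,0,0]},
  {"slide": [0,0,0],"rotation": [0,0,0]},
  {"slide": [0,0,0],"rotation": [0,0,0]},
])

```text
time: 98.9
tool_pos: [0.4756, 0.367, 0.0193]
tool_rot: [-0.001, 0.699, 0.715, 0.001]
contact_force: [0.5, -0.3, 0.5]
gripper_width: 0.748
```

Emit:
jog_arm([
  {"slide": [0,0,0],"rotation": [0,0,0]},
  {"slide": [0,0,0],"rotation": [0,0,0]},
  {"slide": [0,0,0],"rotation": [0,0,0]},
  {"slide": [0,0,0],"rotation": [0,0,0]},
  {"slide": [0,0,0],"rotation": [0,0,0]},
  {"slide": [0,0,0],"rotation": [0,0,0]},
  {"slide": [0,0,0],"rotation": [0,0,0]},
], fingers=0)

```text
time: 99.48
tool_pos: [0.4759, 0.3672, 0.02]
tool_rot: [-0.001, 0.699, 0.715, 0.001]
contact_force: [-1.8, -0.3, 6.1]
gripper_width: 0.384
```

Emit:
jog_arm([
  {"slide": [0,0,-6],"rotation": [0,0,0]},
  {"slide": [0,0,-14],"rotation": [0,0,0]},
  {"slide": [0,0,-20],"rotation": [0,0,0]},
  {"slide": [0,0,-25],"rotation": [0,0,0]},
  {"slide": [0,0,-25],"rotation": [0,0,0]},
  {"slide": [0,0,-15],"rotation": [0,0,0]},
  {"slide": [0,0,-8],"rotation": [0,0,0]},
  {"slide": [0,0,0],"rotation": [0,5,0]},
  {"slide": [0,0,0],"rotation": [0,5,0]},
  {"slide": [0,0,0],"rotation": [0,5,0]},
  {"slide": [0,0,0],"rotation": [0,5,0]},
  {"slide": [0,0,0],"rotation": [0,0,0]},
  {"slide": [0,0,0],"rotation": [0,0,0]},
  {"slide": [0,0,0],"rotation": [0,0,0]},
  {"slide": [0,0,0],"rotation": [0,0,0]},
  {"slide": [0,0,0],"rotation": [0,0,0]},
  {"slide": [0,0,0],"rotation": [0,0,0]},
  {"slide": [0,0,0],"rotation": [0,-0.5,0]},
  {"slide": [0,0,0],"rotation": [0,-1,0]},
  {"slide": [0,0,0],"rotation": [0,-1.5,0]},
])

```text
time: 101.15
tool_pos: [0.4751, 0.3663, 0.1313]
tool_rot: [-0.106, 0.692, 0.707, 0.102]
contact_force: [0.4, -0.2, -4.1]
gripper_width: 0.385
```

Emit:
jog_arm([
  {"slide": [0,0,0],"rotation": [0,-1.5,0]},
  {"slide": [0,0,0],"rotation": [0,-1.5,0]},
  {"slide": [0,0,0],"rotation": [0,-1.5,0]},
  {"slide": [0,0,0],"rotation": [0,-1.5,0]},
  {"slide": [0,0,0],"rotation": [0,-1.5,0]},
  {"slide": [0,0,0],"rotation": [0,-1.5,0]},
  {"slide": [0,0,0],"rotation": [0,-1.5,0]},
  {"slide": [0,0,0],"rotation": [0,-1.5,0]},
  {"slide": [0,0,0],"rotation": [0,-1.5,0]},
  {"slide": [0,0,0],"rotation": [0,-1,0]},
  {"slide": [0,0,0],"rotation": [0,-1,0]},
  {"slide": [0,0,0],"rotation": [0,-1,0]},
  {"slide": [0,0,0],"rotation": [0,-0.5,0]},
  {"slide": [0,0,0],"rotation": [0,0,0]},
  {"slide": [0,0,0],"rotation": [0,0,0]},
  {"slide": [0,0,0],"rotation": [0,0,0]},
])

```text
time: 102.48
tool_pos: [0.4751, 0.3663, 0.1314]
tool_rot: [-0.001, 0.699, 0.715, -0.0]
contact_force: [0.2, 0.1, -4.3]
gripper_width: 0.379
```

```bash
python3 -c "
from h import *
tq(40)"
```

```text
t 104.4833 pos [0.4752 0.3665 0.1314] z [-0.002  0.002 -1.   ] TQ tool mean [-0.0046  0.0405  0.0101] se [0.004  0.0049 0.0056] F [-0.01  0.09  4.1 ]
```

Emit:
jog_arm([
  {"slide": [0,0,0],"rotation": [0,-5,0]},
  {"slide": [0,0,0],"rotation": [0,-5,0]},
  {"slide": [0,0,0],"rotation": [0,-5,0]},
  {"slide": [0,0,0],"rotation": [0,-5,0]},
  {"slide": [0,0,0],"rotation": [0,0,0]},
  {"slide": [0,0,0],"rotation": [0,0,0]},
  {"slide": [0,0,0],"rotation": [0,0,0]},
  {"slide": [0,0,0],"rotation": [0,0,0]},
  {"slide": [0,0,0],"rotation": [0,0,0]},
  {"slide": [0,0,0],"rotation": [0,0,0]},
  {"slide": [0,0,0],"rotation": [0,0.5,0]},
  {"slide": [0,0,0],"rotation": [0,1,0]},
  {"slide": [0,0,0],"rotation": [0,1.5,0]},
])

```text
time: 105.57
tool_pos: [0.4751, 0.3665, 0.1314]
tool_rot: [0.104, 0.691, 0.708, -0.103]
contact_force: [0.2, -0.3, -4.6]
gripper_width: 0.38
```

Emit:
jog_arm([
  {"slide": [0,0,0],"rotation": [0,1.5,0]},
  {"slide": [0,0,0],"rotation": [0,1.5,0]},
  {"slide": [0,0,0],"rotation": [0,1.5,0]},
  {"slide": [0,0,0],"rotation": [0,1.5,0]},
  {"slide": [0,0,0],"rotation": [0,1.5,0]},
  {"slide": [0,0,0],"rotation": [0,1.5,0]},
  {"slide": [0,0,0],"rotation": [0,1.5,0]},
  {"slide": [0,0,0],"rotation": [0,1.5,0]},
  {"slide": [0,0,0],"rotation": [0,1.5,0]},
  {"slide": [0,0,0],"rotation": [0,1,0]},
  {"slide": [0,0,0],"rotation": [0,1,0]},
  {"slide": [0,0,0],"rotation": [0,1,0]},
  {"slide": [0,0,0],"rotation": [0,0.5,0]},
  {"slide": [0,0,0],"rotation": [0,0,0]},
  {"slide": [0,0,0],"rotation": [0,0,0]},
  {"slide": [0,0,0],"rotation": [0,0,0]},
])

```text
time: 106.9
tool_pos: [0.4752, 0.3666, 0.1314]
tool_rot: [-0.001, 0.699, 0.715, -0.0]
contact_force: [-0.2, 0.4, -3.5]
gripper_width: 0.382
```

```bash
python3 -c "
from h import *
tq(40)
plan([.514,-.34,.145],-86.5,False)"
```

```text
t 108.9 pos [0.4752 0.3664 0.1314] z [-0.002  0.002 -1.   ] TQ tool mean [-0.0022 -0.0396  0.0026] se [0.0054 0.0047 0.0048] F [-0.04  0.04  4.19]
psi -86.5: rot [-1.600e-01  1.000e-02  8.779e+01] slide [ -4.4 707.5 -13.6] |708| j6 now 0.51
now [0.4752 0.3664 0.1314] t 108.9 w 0.383 F [-0.  -0.1 -4.8]
```

Valve b gives +0.041 / −0.040 Nm, so it is faulty. The slow test reversed my earlier call. It goes to the box beside a.

Emit:
jog_arm([
  {"slide": [0,0,0],"rotation": [0,0,6.75]},
  {"slide": [0,0,0],"rotation": [0,0,6.75]},
  {"slide": [0,0,0],"rotation": [0,0,6.75]},
  {"slide": [0,0,0],"rotation": [0,0,6.75]},
  {"slide": [0,0,0],"rotation": [0,0,6.75]},
  {"slide": [0,0,0],"rotation": [0,0,6.75]},
  {"slide": [0,0,0],"rotation": [0,0,6.75]},
  {"slide": [0,0,0],"rotation": [0,0,6.75]},
  {"slide": [0,0,0],"rotation": [0,0,6.75]},
  {"slide": [0,0,0],"rotation": [0,0,6.75]},
  {"slide": [0,0,0],"rotation": [0,0,6.75]},
  {"slide": [0,0,0],"rotation": [0,0,6.75]},
  {"slide": [0,0,0],"rotation": [0,0,6.75]},
])

```text
time: 109.98
tool_pos: [0.4751, 0.3665, 0.1314]
tool_rot: [-0.001, 1.0, 0.028, -0.001]
contact_force: [0.1, 0.3, -4.1]
gripper_width: 0.382
```

Emit:
jog_arm([
  {"slide": [0,15,-2],"rotation": [0,0,0]},
  {"slide": [0,25,-3],"rotation": [0,0,0]},
  {"slide": [0,25,-3],"rotation": [0,0,0]},
  {"slide": [0,25,-3],"rotation": [0,0,0]},
  {"slide": [0,25,-3],"rotation": [0,0,0]},
  {"slide": [0,25,0],"rotation": [0,0,0]},
  {"slide": [0,25,0],"rotation": [0,0,0]},
  {"slide": [0,25,0],"rotation": [0,0,0]},
  {"slide": [0,25,0],"rotation": [0,0,0]},
  {"slide": [0,25,0],"rotation": [0,0,0]},
  {"slide": [0,25,0],"rotation": [0,0,0]},
  {"slide": [0,25,0],"rotation": [0,0,0]},
  {"slide": [0,25,0],"rotation": [0,0,0]},
  {"slide": [0,25,0],"rotation": [0,0,0]},
  {"slide": [0,25,0],"rotation": [0,0,0]},
  {"slide": [0,25,0],"rotation": [0,0,0]},
  {"slide": [0,25,0],"rotation": [0,0,0]},
  {"slide": [0,20,0],"rotation": [0,0,0]},
])

```text
time: 111.48
tool_pos: [0.5017, -0.07, 0.145]
tool_rot: [-0.0, 1.0, 0.031, -0.001]
contact_force: [-0.4, -0.3, -4.0]
gripper_width: 0.383
```

Run:
```python
from h import *
plan([.506,-.34,.145],-86.5,False)
```

```text
psi -86.5: rot [-0.04  0.09  0.1 ] slide [-12.2 269.8   0. ] |270| j6 now 1.22
now [ 0.5017 -0.07    0.145 ] t 111.48 w 0.383 F [-0.4 -0.3 -4. ]
```

Emit:
jog_arm([
  {"slide": [-1,15,0],"rotation": [0,0,0]},
  {"slide": [-1,25,0],"rotation": [0,0,0]},
  {"slide": [-1,25,0],"rotation": [0,0,0]},
  {"slide": [-1,25,0],"rotation": [0,0,0]},
  {"slide": [-1,25,0],"rotation": [0,0,0]},
  {"slide": [-1,25,0],"rotation": [0,0,0]},
  {"slide": [-1,25,0],"rotation": [0,0,0]},
  {"slide": [-1,25,0],"rotation": [0,0,0]},
  {"slide": [-1,25,0],"rotation": [0,0,0]},
  {"slide": [-1,25,0],"rotation": [0,0,0]},
  {"slide": [-1,20,0],"rotation": [0,0,0]},
  {"slide": [-1,10,0],"rotation": [0,0,0]},
  {"slide": [0,0,0],"rotation": [0,0,0]},
  {"slide": [0,0,0],"rotation": [0,0,0]},
])

```text
time: 112.65
tool_pos: [0.5064, -0.3378, 0.1441]
tool_rot: [-0.001, 1.0, 0.031, -0.001]
contact_force: [0.4, 1.0, -4.6]
gripper_width: 0.383
```

Run:
```python
from h import *
grab('wrist','w15.png'); grab('top','t15.png')
plan([.506,-.34,.045],-86.5,False)
```

```text
psi -86.5: rot [-0.15  0.13  0.11] slide [-0.8  3.1 99.1] |99| j6 now 0.80
now [ 0.5066 -0.3368  0.1441] t 112.75 w 0.383 F [ 0.   0.9 -5. ]
```

View pics/w15.png

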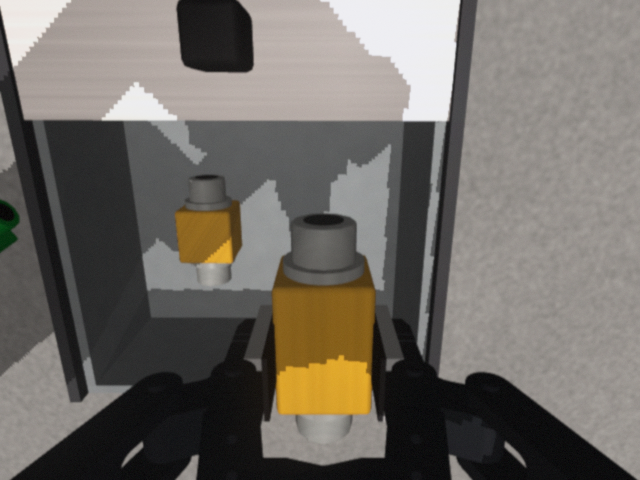

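Valve b hangs clear to the right of valve a, which sits at (209,232). Lower and release.

Emit:
jog_arm([
  {"slide": [0,1,10],"rotation": [0,0,0]},
  {"slide": [0,0,18],"rotation": [0,0,0]},
  {"slide": [0,0,20],"rotation": [0,0,0]},
  {"slide": [0,0,20],"rotation": [0,0,0]},
  {"slide": [0,0,16],"rotation": [0,0,0]},
  {"slide": [0,0,10],"rotation": [0,0,0]},
  {"slide": [0,0,7],"rotation": [0,0,0]},
  {"slide": [0,0,5],"rotation": [0,0,0]},
  {"slide": [0,0,2],"rotation": [0,0,0]},
  {"slide": [0,0,0],"rotation": [0,0,0]},
  {"slide": [0,0,0],"rotation": [0,0,0]},
])

```text
time: 113.67
tool_pos: [0.5073, -0.3393, 0.0373]
tool_rot: [-0.0, 1.0, 0.031, -0.0]
contact_force: [0.4, -0.0, -4.5]
gripper_width: 0.383
```

Emit:
jog_arm([
  {"slide": [0,0,0],"rotation": [0,0,0]},
  {"slide": [0,0,0],"rotation": [0,0,0]},
  {"slide": [0,0,0],"rotation": [0,0,0]},
  {"slide": [0,0,0],"rotation": [0,0,0]},
  {"slide": [0,0,-15],"rotation": [0,0,0]},
  {"slide": [0,0,-30],"rotation": [0,0,0]},
  {"slide": [0,0,-30],"rotation": [0,0,0]},
  {"slide": [0,0,-30],"rotation": [0,0,0]},
  {"slide": [0,0,-30],"rotation": [0,0,0]},
  {"slide": [0,0,-20],"rotation": [0,0,0]},
  {"slide": [0,0,0],"rotation": [0,0,0]},
], fingers=0.58)

```text
time: 114.58
tool_pos: [0.5103, -0.3419, 0.2007]
tool_rot: [0.004, 1.0, 0.031, 0.005]
contact_force: [-0.0, -0.2, 1.6]
gripper_width: 0.581
```

Run:
```python
from h import *
f=grab('wrist','w16.png')
for d in place_of('lid_knob','wrist'): print(d,onz(f,d['uv'],.115))
f=grab('top','t16.png');bodies(f)
plan([.607,-.2935,.19],-86.5,False)
```

```text
{'uv': [237.1, 63.8], 'score': 0.58} [ 0.60742825 -0.29280507  0.115     ]
[236 225  31  18 450] [250. 234.] [566.9 204.4] [38.8 67.6] 0.3
[482 246  21  22 390] [492. 256.] [ 507.  -337.3] [47.8 41.7] 3.7
[450 252  19  15 243] [459. 259.] [ 502.7 -262.6] [31.6 39. ] 2.7
psi -86.5: rot [-0.04  0.05  0.04] slide [102.5 -39.6   1.9] |110| j6 now 0.80
now [ 0.5071 -0.3392  0.1919] t 114.73 w 0.58 F [-1.3  0.2 -0.5]
```

View pics/w16.png

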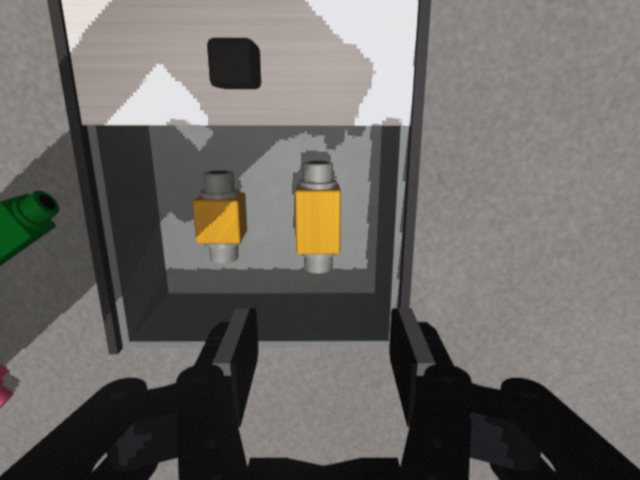

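View pics/t16.png

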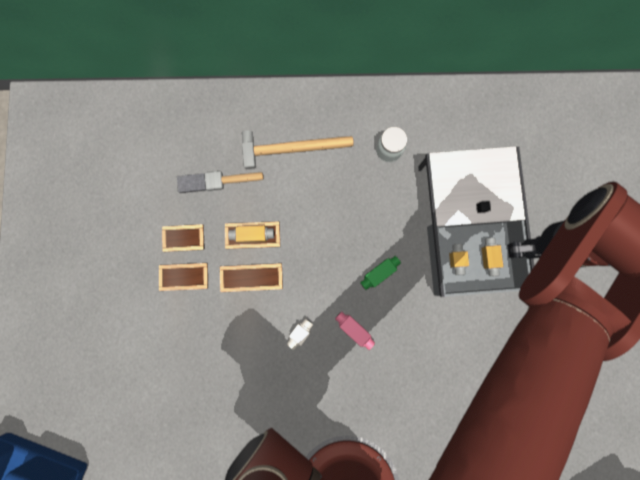

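Both faulty valves lie flat in the box, at (220,218) and (318,220), and c is in its cradle. Now to the knob.

Emit:
jog_arm([
  {"slide": [17,-6.6,0],"rotation": [0,0,0]},
  {"slide": [17,-6.6,0],"rotation": [0,0,0]},
  {"slide": [17,-6.6,0],"rotation": [0,0,0]},
  {"slide": [17,-6.6,0],"rotation": [0,0,0]},
  {"slide": [17,-6.6,0],"rotation": [0,0,0]},
  {"slide": [17,-6.6,0],"rotation": [0,0,0]},
  {"slide": [0,0,0],"rotation": [0,0,0]},
  {"slide": [0,0,0],"rotation": [0,0,0]},
  {"slide": [0,0,0],"rotation": [0,0,0]},
], fingers=1)

```text
time: 115.48
tool_pos: [0.6053, -0.2931, 0.1895]
tool_rot: [-0.001, 1.0, 0.031, -0.002]
contact_force: [-0.6, -0.2, -0.2]
gripper_width: 1.002
```

Run:
```python
from h import *
f=grab('wrist','w17.png')
for d in place_of('lid_knob','wrist'): print(d,onz(f,d['uv'],.115))
plan([.607,-.2935,.105],-86.5,False)
```

```text
{'uv': [323.7, 255.9], 'score': 0.77} [ 0.60612934 -0.29236521  0.115     ]
{'uv': [322.1, 316.3], 'score': 0.33} [ 0.56911723 -0.2937348   0.115     ]
psi -86.5: rot [-0.13  0.18 -0.  ] slide [ 1.7  0.1 85.3] |85| j6 now 0.95
now [ 0.6053 -0.2935  0.1903] t 115.58 w 0.996 F [ 0.   1.  -0.9]
```

View pics/w17.png

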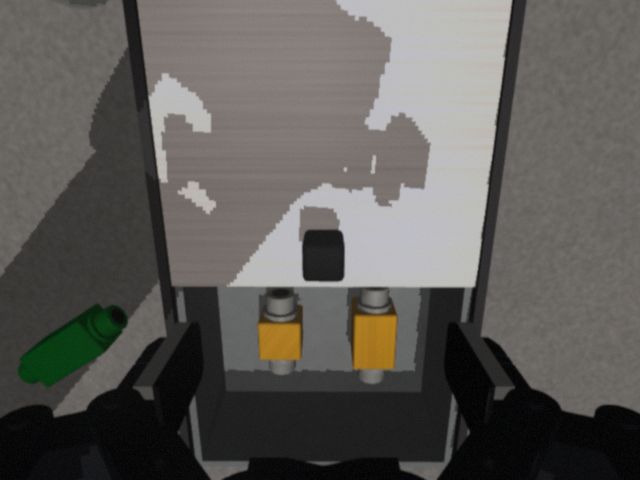

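The knob is at (323,255), centred between the jaws. Descend, grip, and slide to −x.

Emit:
jog_arm([
  {"slide": [1,0,10],"rotation": [0,0,0]},
  {"slide": [0,0,16],"rotation": [0,0,0]},
  {"slide": [0,0,18],"rotation": [0,0,0]},
  {"slide": [0,0,18],"rotation": [0,0,0]},
  {"slide": [0,0,14],"rotation": [0,0,0]},
  {"slide": [0,0,9],"rotation": [0,0,0]},
  {"slide": [0,0,0],"rotation": [0,0,0]},
  {"slide": [0,0,0],"rotation": [0,0,0]},
])

```text
time: 116.25
tool_pos: [0.6069, -0.293, 0.1057]
tool_rot: [-0.001, 1.0, 0.031, -0.001]
contact_force: [-0.0, -0.5, 0.1]
gripper_width: 1.0
```

Emit:
jog_arm([
  {"slide": [0,0,0],"rotation": [0,0,0]},
  {"slide": [0,0,0],"rotation": [0,0,0]},
  {"slide": [0,0,0],"rotation": [0,0,0]},
  {"slide": [0,0,0],"rotation": [0,0,0]},
  {"slide": [0,0,0],"rotation": [0,0,0]},
  {"slide": [0,0,0],"rotation": [0,0,0]},
  {"slide": [0,0,0],"rotation": [0,0,0]},
  {"slide": [0,0,0],"rotation": [0,0,0]},
], fingers=0)

```text
time: 116.92
tool_pos: [0.6074, -0.2926, 0.107]
tool_rot: [-0.001, 1.0, 0.031, -0.001]
contact_force: [-2.4, 3.4, 5.2]
gripper_width: 0.244
```

Emit:
jog_arm([
  {"slide": [-6,0,0],"rotation": [0,0,0]},
  {"slide": [-10,0,0],"rotation": [0,0,0]},
  {"slide": [-10,0,0],"rotation": [0,0,0]},
  {"slide": [-10,0,0],"rotation": [0,0,0]},
  {"slide": [-10,0,0],"rotation": [0,0,0]},
  {"slide": [-10,0,0],"rotation": [0,0,0]},
  {"slide": [-10,0,0],"rotation": [0,0,0]},
  {"slide": [-10,0,0],"rotation": [0,0,0]},
  {"slide": [-10,0,0],"rotation": [0,0,0]},
  {"slide": [-10,0,0],"rotation": [0,0,0]},
  {"slide": [-10,0,0],"rotation": [0,0,0]},
  {"slide": [-10,0,0],"rotation": [0,0,0]},
  {"slide": [-10,0,0],"rotation": [0,0,0]},
  {"slide": [-10,0,0],"rotation": [0,0,0]},
  {"slide": [-6,0,0],"rotation": [0,0,0]},
  {"slide": [0,0,0],"rotation": [0,0,0]},
  {"slide": [0,0,0],"rotation": [0,0,0]},
])

```text
time: 118.33
tool_pos: [0.4644, -0.3011, 0.1069]
tool_rot: [-0.002, 1.0, 0.031, -0.001]
contact_force: [-2.3, 6.6, 7.7]
gripper_width: 0.24
```

Run:
```python
from h import *
grab('scene','s18.png'); 
plan([.461,-.3025,.105],-86.5,False)
```

```text
psi -86.5: rot [-0.19  0.14  0.03] slide [-3.6  1.2  2. ] |4| j6 now 0.80
now [ 0.4646 -0.3011  0.107 ] t 118.38 w 0.239 F [-2.2  6.2  7.2]
```

About 2 mm of travel is left. I'll inch on until the end stop shows in the force.

Emit:
jog_arm([
  {"slide": [-1,0,0],"rotation": [0,0,0]},
  {"slide": [-1,0,0],"rotation": [0,0,0]},
  {"slide": [0,0,0],"rotation": [0,0,0]},
  {"slide": [0,0,0],"rotation": [0,0,0]},
])

```text
time: 118.72
tool_pos: [0.4632, -0.3012, 0.1069]
tool_rot: [-0.002, 1.0, 0.031, -0.001]
contact_force: [0.3, 7.0, 6.7]
gripper_width: 0.245
```

Emit:
jog_arm([
  {"slide": [-1,0,0],"rotation": [0,0,0]},
  {"slide": [0,0,0],"rotation": [0,0,0]},
  {"slide": [0,0,0],"rotation": [0,0,0]},
])

```text
time: 118.97
tool_pos: [0.4623, -0.3012, 0.107]
tool_rot: [-0.002, 1.0, 0.031, -0.001]
contact_force: [0.2, 5.2, 6.7]
gripper_width: 0.242
```

Emit:
jog_arm([
  {"slide": [-1,0,0],"rotation": [0,0,0]},
  {"slide": [-1,0,0],"rotation": [0,0,0]},
  {"slide": [0,0,0],"rotation": [0,0,0]},
  {"slide": [0,0,0],"rotation": [0,0,0]},
])

```text
time: 119.3
tool_pos: [0.4603, -0.3013, 0.107]
tool_rot: [-0.002, 1.0, 0.031, -0.001]
contact_force: [-0.4, 6.0, 6.4]
gripper_width: 0.241
```

Run:
```python
from h import *
for i in range(6): grab('top'); s=state(); print(s['tool_pos'].round(4),s['contact_force'].round(1))
grab('scene','s19.png')
```

```text
[ 0.4603 -0.3013  0.107 ] [1.1 7.1 6.4]
[ 0.4603 -0.3014  0.107 ] [0.7 6.  6.2]
[ 0.4603 -0.3014  0.107 ] [-0.8  6.2  6.1]
[ 0.4603 -0.3013  0.107 ] [0.9 6.1 6.1]
[ 0.4603 -0.3014  0.107 ] [-0.   6.1  6.3]
[ 0.4603 -0.3013  0.107 ] [-0.3  6.4  6.7]
```

View pics/s19.png

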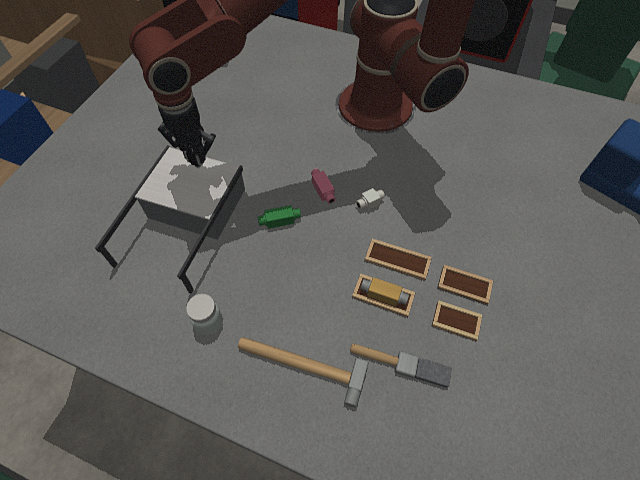

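Emit:
jog_arm([
  {"slide": [-1,0,0],"rotation": [0,0,0]},
  {"slide": [-1,0,0],"rotation": [0,0,0]},
  {"slide": [-1,0,0],"rotation": [0,0,0]},
  {"slide": [0,0,0],"rotation": [0,0,0]},
  {"slide": [0,0,0],"rotation": [0,0,0]},
])

```text
time: 120.07
tool_pos: [0.4576, -0.3015, 0.107]
tool_rot: [-0.001, 1.0, 0.031, -0.0]
contact_force: [0.8, 6.2, 5.8]
gripper_width: 0.242
```

No stop is felt. I'll release, retreat and check with the cameras.

Emit:
jog_arm([
  {"slide": [0,0,0],"rotation": [0,0,0]},
  {"slide": [0,0,0],"rotation": [0,0,0]},
  {"slide": [0,0,0],"rotation": [0,0,0]},
  {"slide": [0,0,0],"rotation": [0,0,0]},
  {"slide": [0,0,0],"rotation": [0,0,0]},
  {"slide": [0,0,0],"rotation": [0,0,0]},
  {"slide": [0,0,-15],"rotation": [0,0,0]},
  {"slide": [0,0,-25],"rotation": [0,0,0]},
  {"slide": [0,0,-30],"rotation": [0,0,0]},
  {"slide": [0,0,-30],"rotation": [0,0,0]},
  {"slide": [0,0,-20],"rotation": [0,0,0]},
  {"slide": [0,-25,0],"rotation": [0,0,0]},
  {"slide": [0,-30,0],"rotation": [0,0,0]},
  {"slide": [0,-30,0],"rotation": [0,0,0]},
  {"slide": [0,-30,0],"rotation": [0,0,0]},
  {"slide": [0,-30,0],"rotation": [0,0,0]},
  {"slide": [0,-30,0],"rotation": [0,0,0]},
  {"slide": [0,-30,0],"rotation": [0,0,0]},
  {"slide": [0,-30,0],"rotation": [0,0,0]},
  {"slide": [0,0,0],"rotation": [0,0,0]},
], fingers=1)

```text
time: 121.73
tool_pos: [0.4427, -0.0643, 0.2269]
tool_rot: [-0.002, 0.999, 0.033, -0.001]
contact_force: [-0.1, -0.3, -0.0]
gripper_width: 1.0
```

Run:
```python
from h import *
f=grab('top','t20.png');hsv=cv2.cvtColor(f['frame'],cv2.COLOR_BGR2HSV);bodies(f,z=.039)
for cam in('top','scene'):
    g=grab(cam,cam+'20.png')
    for d in silhouettes('lid',cam)[:1]:
        W=np.array([onz(g,p,.091)[:2] for p in np.argwhere(d['mask'])[:,::-1]],np.float32)*1000
        print('lid',cam,d['score'],d['bbox'],cv2.minAreaRect(W))
    for d in place_of('lid_knob',cam)[:1]: print('knob',d,onz(g,d['uv'],.115))
m=((hsv[...,2]<45)).astype(np.uint8); mm=np.zeros_like(m); mm[260:295,475:505]=m[260:295,475:505]
W=np.argwhere(mm)[:,::-1]; print('knob px',W.min(0),W.max(0),W.mean(0), onz(f,W.mean(0),.118))
for n in('tip_jar','chipping_hammer_grip','wire_brush_grip'): print(n,[np.round(d['uv']) for d in place_of(n,'top')][:1])
```

```text
[236 225  31  18 451] [250. 234.] [566.3 203.6] [38.6 67.3] 0.3
lid top 0.9 [437.0, 213.2, 534.0, 293.4] ((508.2509460449219, -299.58935546875), (162.97499084472656, 191.865478515625), 2.8693177700042725)
knob {'uv': [489.7, 279.0], 'score': 0.83} [ 0.45592564 -0.29950764  0.115     ]
lid scene 0.83 [134.3, 148.4, 234.7, 219.0] ((503.3104248046875, -298.8799743652344), (170.8798065185547, 191.17283630371094), 2.5840260982513428)
knob {'uv': [195.0, 155.9], 'score': 0.89} [ 0.45254534 -0.30521312  0.115     ]
knob px [486 275] [497 282] [490.59375 278.1875 ] [ 0.45753577 -0.30033237  0.118     ]
tip_jar [array([390., 149.])]
chipping_hammer_grip [array([278., 146.])]
wire_brush_grip [array([235., 177.])]
```

View pics/t20.png

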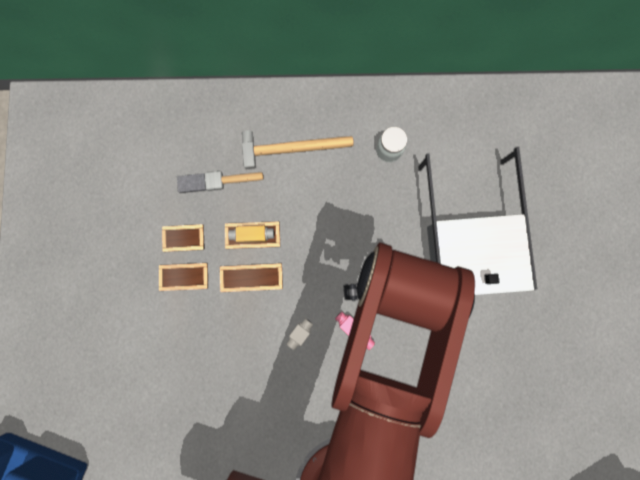

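View pics/scene20.png

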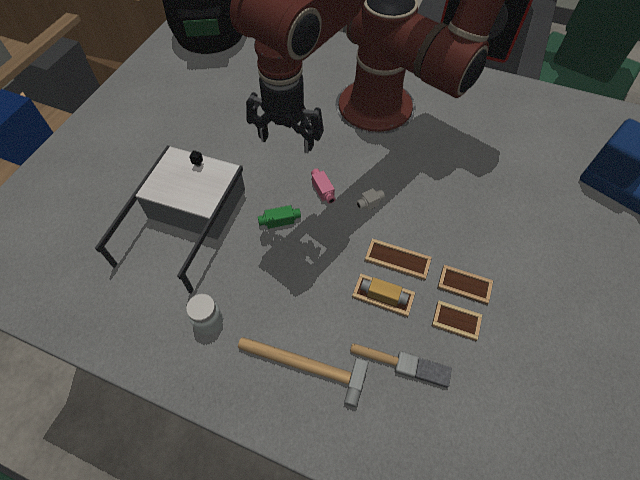

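The final views show the lid closed: its plate covers the box, and the knob is 3–4 mm past its starting spot, at (490,279). Valve c lies in cradle c at (250,234), the bystanders haven't moved, and the arm is clear. Handing in.

Run:
```python
from h import *
f=grab('top','t21.png')
cv2.imwrite('pics/c21.png',cv2.resize(f['frame'][215:300,150:295],None,fx=5,fy=5,interpolation=cv2.INTER_CUBIC))
s=state(); print(s['time'],s['joint_vel'].round(3),s['contact_force'].round(1))
```

```text
122.2833 [ 0.004 -0.003  0.002 -0.     0.001  0.001] [0.1 0.1 0.4]
```

View pics/c21.png

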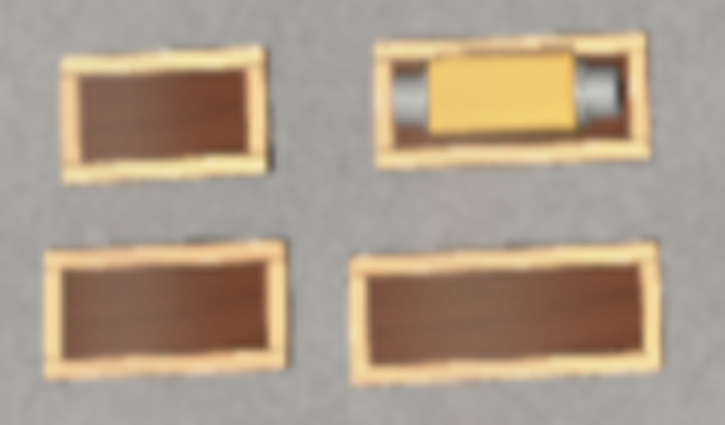

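Valve c lies flat within the recess of the 110 mm cradle, about 3 mm off centre.

```bash
python3 -c "
from h import *
print(manip.job_done()); print(state()['time'])"
```

```text
the job is handed in; nothing more can be done
None
the job is handed in; nothing more can be done
```

I opened the lid about 145 mm, tested valves a, b and c (valve d was absent), sorted them, shut the lid and handed in at about 122 s of the 210 s allowed. The hand-in gave no verdict.

| Valve | Change in level-pose torque between opposite tilts | Verdict | Where it is now |
|---|---|---|---|
| a (70 mm) | 0.082 Nm | loose piece | quarantine box |
| b (86 mm) | 0.080 Nm | loose piece | quarantine box |
| c (102 mm) | −0.005 ± 0.006 Nm | sound | its own cradle |

A loose slug should give about 0.078 Nm, so the results are clear-cut.

**Retest:** My first tilt tests disagreed with these results. They returned to level too fast and shook the slug back, so I first judged b sound and laid it in its cradle. I repeated the test on a, b and c with a slow return to level, then moved b to the box.

**Last checks:**
- **Box:** both faulty valves were seen lying flat inside before the lid closed.
- **Cradle:** valve c is flat in its recess, about 3 mm off centre.
- **Bystanders:** the hammer, jar and brush read the same as at the start, within the networks' few-pixel scatter, and the arm was clear of everything.
- **Lid:** it covers the box, but I felt no end stop while closing, and the knob ended 3–4 mm past its starting spot. I took that as fully shut.

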